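# Lock the hand stamp into its keeper with the thumbwheel

### The arm

A 6-joint arm with a two-finger parallel gripper is mounted at the origin on a cart in front of the work surface, level with it; the furniture and walls round the work are solid. World frame = base frame: x ahead of the robot, y to its left, z up, the work surface at z = 0. Lengths are in m, angles in degrees, forces in N, time in s.
With the tool pointing down it reaches from about 0.25 to 0.775 m from the base axis. Payload 8.9 kg.
Tool frame: the origin (TCP) lies midway between the tips of the shut fingers; the grasp point (between the pads) lies 19 mm behind it; z points along the fingers, y is the direction in which the jaws open and shut (so a half turn about z gives the same grasp; the last joint's range is limited). The gripper opens to 85 mm and grips with 20 to 120 N. Pads are 22 mm wide; open, the fingers measure 114 mm over their backs; the gripper's body (76 mm by 85 mm) begins 54 mm behind the grasp point. The pads swing forward as they close: fully open they stand 13 mm farther back than shut.
Start: joints at [-75.075, 16.656, -8.789, 64.555, 0, 82.019], TCP at [0.204, -0.484, 0.231] pointing down, gripper open.
Joint ranges: [-144.48, 144.48], [-52.06, 99.96], [-74.48, 78.29], [-112.23, 115.85], [-86.99, 84.42], [-180, 180]. Speed limits (degrees/s): [127.2, 127.2, 159.86, 180, 180, 180].

### API

Orientations are given as [roll, pitch, yaw] about the fixed x, y, z axes, in that order (R = Rz(yaw) Ry(pitch) Rx(roll)).
In Python, from bench import bot gives the robot as it stands. The module is installed in compiled form; this text tells all that it offers.
- The arm moves only by the tool arm_command, never from a script. Its argument "motion" is a list of rows, each a list of 6 numbers: the shift along the tool's x, y, z in units of 40 mm (1.0 is 40 mm), then the turn, a rotation vector about the tool's x, y, z in units of 0.15 rad (1.0 is 0.15 rad). A call has 1 to 20 rows; each row shifts and turns the commanded pose from where the row before left it, along the tool's axes as they then stand; what a row does not reach is not made up. A row lasts 1/10 s, in which the tool goes at most 50 mm and 8.59 degrees, less where a joint would pass 70% of its speed; a pose out of reach is approached as far as the arm can. A call with a number of a shift or a turn outside -1 to 1 is refused whole. A call with a gripper value outside its range is refused whole. "fingers" is the opening in per cent of the stroke, from 0 (shut) to 100 (fully open), set as the call begins (left out, the last holds). The fingers move at their own pace and stop on an object; "newtons" is the grip in N (left out, the last holds). Time passes only in rows, so rows that do not move let the fingers close. It gives the time, the measured TCP pose, the force and the opening at its end, in the units of the state.
- bot.sense(): the state, without advancing time (a new reading comes with each control period).
- bot.read_camera(name): name is "side" or "top" or "wrist"; returns the picture (480x640x3 uint8, red, green, blue); there is no depth.
- bot.calibration(name): a dict with "K" (3x3 intrinsics, pixels), "dist" ([k1, k2, p1, p2, k3] as OpenCV has them; the pictures are not rectified), "R" (3x3) and "t" (3): a world point X has camera coordinates R X + t. Camera axes: x right, y down, z forward; pixel columns grow to the right and rows downward; lengths in m; the calibration is good to about 2 mm. A picture is of the moment at which its call begins: read the wrist's pose just before it. calibration takes no time and is no camera call; for the wrist camera it gives the pose at the moment of the call.
- bot.finish_job(): hands the job in, once; it reports no verdict.
Trained networks look in the newest picture that a camera, given by its name, has taken for a name from the list of things; names that differ only in an ending like _2 or _b are one class to them, and where a whole thing is asked for, a point or a joint stands for the part that bears it (a point fixed in the world has none). Each returns a list of dicts, best first, with "confidence" (0 to 1); they miss things now and then, are a little off and sometimes report something else, mostly with a low value. They report only what shows in the picture. A call takes as long as a camera call. They do not tell look-alikes from the thing itself.
- bot.recognise(camera, target): "location" ([x, y, z] in m, in world coordinates, good to about 4 mm: the middle of the surface that is visible of it).
The state is a dict: "t": time; "qpos": joint angles; "qd": joint speeds; "effort": joint torques, N m; "ee_pos": TCP position; "tool_rot": TCP orientation; "contact_force": force on the tool from outside, world axes, zero at the start; "torque": the same for the moment, N m; "opening": opening from 0.0 (shut) to 1.0 (fully open).
Only numpy, scipy, OpenCV 4.12 (cv2) and the standard library are available. Lean on these libraries where they do the work, as an engineer would, in place of code of your own. Each camera call takes 0.05 s, during which the arm holds its last target.

### The job

Closing time: set the hand stamp down gently, upright on its foot, in the pocket of the stamp keeper and let go of it. Then roll the keeper's edge thumbwheel with a fingertip, its top towards the stamp, stroke after stroke, until the jaw clamps the stamp's foot firmly against the fence. Press lightly, never more than about 12 N on the keeper; do not push the jaw itself or crush the foot, and leave the other things on the desk where they are.

Things in the scene. Friction and masses are not known exactly. Their poses are not given: they have to be found in the camera images.
- keeper: Stamp keeper, fixed: dark plate 150 (x) x 80 (y) x 6 mm with grey fittings. Origin: centre of its underside. Fence (14 mm high above the plate): pocket-side face at x = -54 mm. Side guides (10 mm high): inner faces at y = +-33 mm, x = -55 to -25 mm. Wheel housing: x = 12 to 72 mm, y = +-24 mm, flat top at z = 36 mm.
- keeper_pocket (a point): Pocket for the stamp's foot: point on top of the plate (z = 6 mm), between the guides, at keeper x = -37 mm, 17 mm from the fence; axes as the keeper's. The foot goes in with its 54 mm length along y, anywhere between fence and jaw (40 to 46 mm apart at the start).
- keeper_jaw: Aluminium jaw 12 (x) x 44 (y) x 13 mm high with a round nose, sliding above the plate along keeper x. Origin: centre of its underside; clamping nose 6 mm from it towards -x. Fully open the origin is at keeper x = -2 mm; it travels up to 24 mm towards the fence (-x), 0 to 6 mm of it done at the start. It stays where the wheel leaves it.
- keeper_wheel (a joint): Wheel turn, rad, 0 (jaw open) to 4.8; grows as its top rolls towards keeper -x (the pocket); 5 mm of jaw per rad (0.28 mm per mm of rim). About 1.4 N at the rim turns it freely; once the foot is against the fence it stalls and each newton more at the rim adds 3.6 N at the jaw. 3 to 5 N at the rim clamps firmly; it keeps about 5 N of jaw force when let go. Over 8 N crushes the foot.
- wheel_slot (a point): Middle of the slot in the housing's flat top (keeper x = 42, y = 0, z = 36 mm), above the axle; axes as the keeper's. The wheel (ribbed dark rubber rim, radius 18, width 14 mm, axle along keeper y) stands 7 to 10 mm proud of it, different each time and not measured: feel for it. It is sprung: it sinks 1 mm per 1.5 N, until about 3 mm proud, then it is hard.
- stamp: Hand stamp of brown wood, 67 mm high: foot 26 (x) x 54 (y) x 14 mm high, a neck 18 mm thick, and a round turned knob 26 mm across from 35 to 67 mm height. 55 g. Origin at the centre of the foot's underside, z up.
- stamp_knob (a point): Centre of the stamp's round knob, 50 mm above the underside of its foot, the place to grip it; axes as the stamp's.
- padlock_by: Bystander: padlock lying on its face, 72x45x21 mm, origin at the centre of its underside.
- tape_by: Bystander: pocket tape measure, 34x83x67 mm, origin at the centre of its underside.
- screen_corner (a point): Obstacle: lower left corner of the staff monitor's fixed black screen, which stands between the robot's start and the keeper. From here the screen, 14 mm thick, runs 540 mm to the right and towards the robot (world direction -0.5, -0.87) and 335 mm up. Swing the arm over or round it, with clearance, past this left edge; a second monitor stands farther back on the right.
Things that resemble listed ones, but are neither listed nor needed, are in the scene too. What is shaped like the stamp but green or red is not meant.

How it is judged:
By the outcome, as a careful person would: the job done as asked, in the order asked, and still so for the second after the job is handed in, with the robot touching nothing.
It also fails if it takes over 69 s, if anything falls off the work surface, if the arm or the gripper's body presses on something with over 40 N, if the wrist force passes 120 N, or if a joint passes its speed limit or range.

## Working session

There is one attempt and no reset: what is moved stays moved. The work goes in short steps, Python scripts to look and compute and a tool call to move; the robot and the scene stay as the last step left them, time stands still between calls to the robot, and variables do not carry over. Pictures are saved under pics/ and viewed, and the job is handed in when it is done.

Besides the shell and the picture viewer there is one more tool, called after "Request:" in YAML: its name, and indented under it one key for each argument. arm_command: Moves the arm, as the interface text tells. Its arguments: {"type":"object","properties":{"motion":{"type":"array"},"fingers":{"type":"number"},"newtons":{"type":"number"}},"required":["motion"]}

```bash
mkdir -p pics; cat > h.py <<'E'
import numpy as np,cv2
from bench import bot
from scipy.spatial.transform import Rotation as Ro
def snap(c,n):
    im=bot.read_camera(c); cv2.imwrite(f'pics/{n}.png',im[:,:,::-1]); return im
def proj(c,X):
    k=bot.calibration(c); X=np.atleast_2d(X).astype(float)
    p,_=cv2.projectPoints(X,cv2.Rodrigues(np.array(k['R']))[0],np.array(k['t'],float),np.array(k['K']),np.array(k['dist'],float)); return p[:,0]
def ray(c,uv,z):
    k=bot.calibration(c); R=np.array(k['R']);t=np.array(k['t'])
    p=cv2.undistortPoints(np.array(uv,float).reshape(-1,1,2),np.array(k['K']),np.array(k['dist'],float))[:,0]
    d=np.c_[p,np.ones(len(p))]@R; o=-R.T@t
    return o+d*((z-o[2])/d[:,2])[:,None]
E
python3 - <<'E'
from h import *
np.set_printoptions(precision=4,suppress=True)
print(bot.sense())
for c in ['side','top','wrist']:
    snap(c,c+'0'); k=bot.calibration(c); print(c,-np.array(k['R']).T@np.array(k['t']))
    for n in ['keeper','stamp','keeper_jaw','keeper_wheel','screen_corner','padlock_by','tape_by','stamp_knob','keeper_pocket','wheel_slot']:
        try: print(c,n,[(np.round(d['location'],3),round(d['confidence'],2)) for d in bot.recognise(c,n)][:4])
        except Exception as e: print(n,e)
print(bot.sense()['t'])
E
```

```text
{'t': 0.0, 'qpos': array([-75.0734,  16.6888,  -8.8305,  64.5542,  -0.0019,  82.0194]), 'qd': array([ 0.0132,  0.0405, -0.0511,  0.0053,  0.0663,  0.0789]), 'effort': array([  0.0003, -53.7139,  33.1375,   0.0157,  -0.0004,  -0.    ]), 'ee_pos': array([ 0.2042, -0.4832,  0.2307]), 'tool_rot': array([-179.9269,   -0.0084,   22.9072]), 'contact_force': array([-0.9556,  0.2525, -0.2798]), 'torque': array([-0.003 , -0.0136,  0.0277]), 'opening': 1.0008804722460998}
side [0.0537 0.9298 1.1147]
side keeper [(array([0.493, 0.367, 0.012]), 0.72)]
side stamp [(array([0.335, 0.369, 0.009]), 0.78), (array([0.614, 0.474, 0.012]), 0.75), (array([0.36 , 0.269, 0.014]), 0.71), (array([0.267, 0.447, 0.013]), 0.69)]
side keeper_jaw [(array([0.498, 0.352, 0.018]), 0.44)]
side keeper_wheel [(array([0.506, 0.401, 0.039]), 0.52)]
side screen_corner []
side padlock_by [(array([0.362, 0.509, 0.023]), 0.84)]
side tape_by [(array([0.611, 0.292, 0.055]), 0.86), (array([0.506, 0.4  , 0.041]), 0.43)]
side stamp_knob [(array([0.265, 0.451, 0.011]), 0.72), (array([0.336, 0.367, 0.018]), 0.69), (array([0.358, 0.26
[... 568 characters left out ...]
n_corner [(array([0.504, 0.391, 0.042]), 0.15)]
top padlock_by [(array([0.364, 0.506, 0.022]), 0.92)]
top tape_by [(array([0.619, 0.289, 0.055]), 0.89)]
top stamp_knob [(array([0.344, 0.359, 0.014]), 0.91), (array([0.502, 0.393, 0.039]), 0.73), (array([0.277, 0.44 , 0.011]), 0.7), (array([0.361, 0.266, 0.017]), 0.68)]
top keeper_pocket [(array([0.499, 0.354, 0.01 ]), 0.62), (array([0.501, 0.39 , 0.039]), 0.35)]
top wheel_slot [(array([0.497, 0.354, 0.005]), 0.9)]
wrist [ 0.2802 -0.4512  0.3737]
wrist keeper []
wrist stamp []
wrist keeper_jaw []
wrist keeper_wheel []
wrist screen_corner []
wrist padlock_by []
wrist tape_by []
wrist stamp_knob []
wrist keeper_pocket []
wrist wheel_slot []
1.65
```

View pics/top0.png

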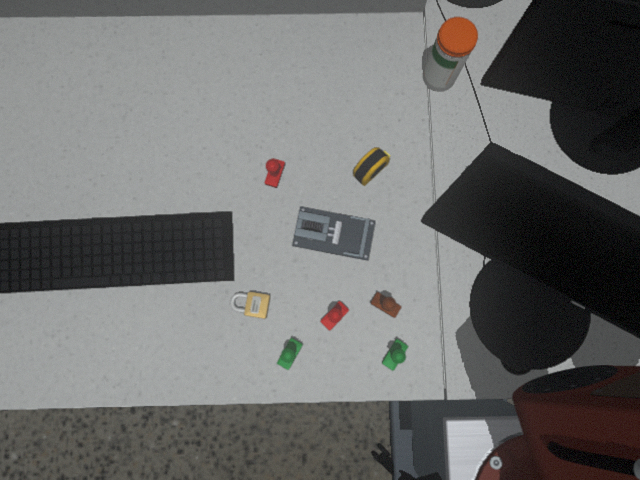

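View pics/side0.png

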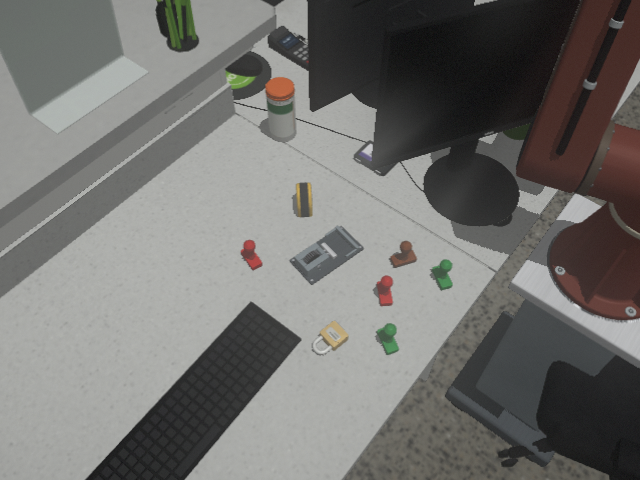

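View pics/wrist0.png

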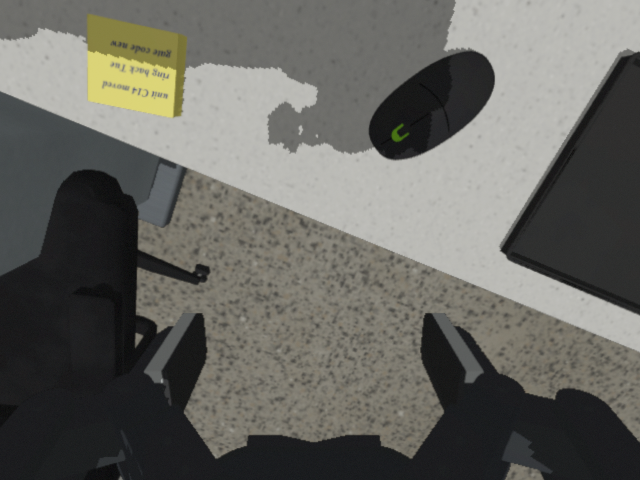

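```bash
python3 - <<'E'
from h import *
np.set_printoptions(precision=4,suppress=True)
def tri(a,b):
    A=[]
    for c,uv in (('top',a),('side',b)):
        k=bot.calibration(c);R=np.array(k['R']);t=np.array(k['t'])
        p=cv2.undistortPoints(np.array(uv,float).reshape(1,1,2),np.array(k['K']),np.array(k['dist'],float))[0,0]
        P=np.c_[R,t]; A+=[p[0]*P[2]-P[0],p[1]*P[2]-P[1]]
    A=np.array(A); X=np.linalg.lstsq(A[:,:3],-A[:,3],rcond=None)[0]; return X,A@np.r_[X,1]
print(proj('top',[[.327,.38,0]]))
for a in ((422,218),(490,143)):
    for b in ((377,163),(388,28)): print(a,b,*tri(a,b))
print(proj('side',[[0.36,.267,0],[.36,.267,.05]]),proj('top',[[0.36,.267,0],[.36,.267,.05]]))
t=cv2.imread('pics/top0.png')
cv2.imwrite('pics/c1.png',cv2.resize(t[195:330,280:420],None,fx=5.5,fy=4.4*1.25/1.0,interpolation=cv2.INTER_CUBIC)[:600])
t=cv2.imread('pics/side0.png')
cv2.imwrite('pics/c2.png',cv2.resize(t[200:300,280:440],None,fx=5,fy=5,interpolation=cv2.INTER_CUBIC))
E
```

```text
[[321.6281 322.6674]]
(422, 218) (377, 163) [0.483  0.2193 0.1957] [-0.001  -0.0021  0.0022  0.0006]
(422, 218) (388, 28) [0.4183 0.3071 0.5924] [ 0.007   0.0126 -0.0141 -0.0029]
(490, 143) (377, 163) [ 0.6636 -0.005  -0.096 ] [-0.0117 -0.043   0.0395  0.021 ]
(490, 143) (388, 28) [0.493  0.2146 0.5096] [-0.0005 -0.001   0.0011  0.0004]
[[401.7834 261.6273]
 [404.3836 249.0278]] [[380.848  303.8326]
 [383.9977 302.8332]]
```

```bash
python3 - <<'E'
import cv2
t=cv2.imread('pics/top0.png')
cv2.imwrite('pics/c1.png',cv2.resize(t[200:320,280:420],None,fx=5,fy=5,interpolation=cv2.INTER_CUBIC))
E
```

```text
(no output)
```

View pics/c1.png

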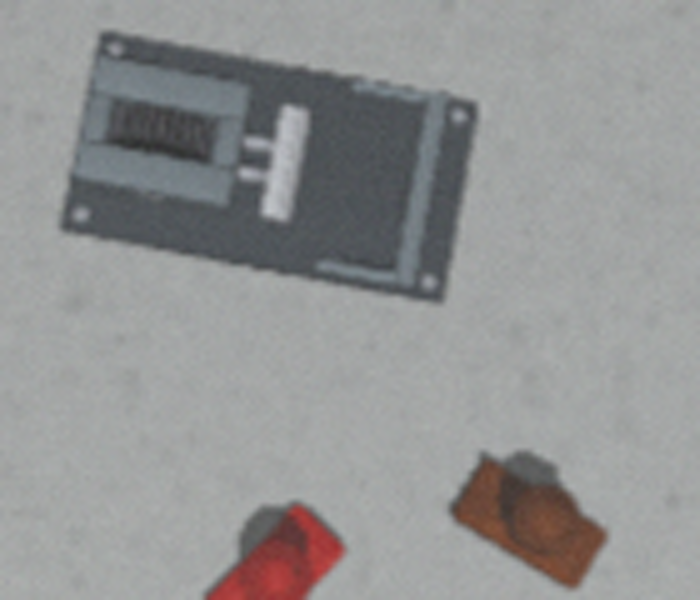

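View pics/c2.png

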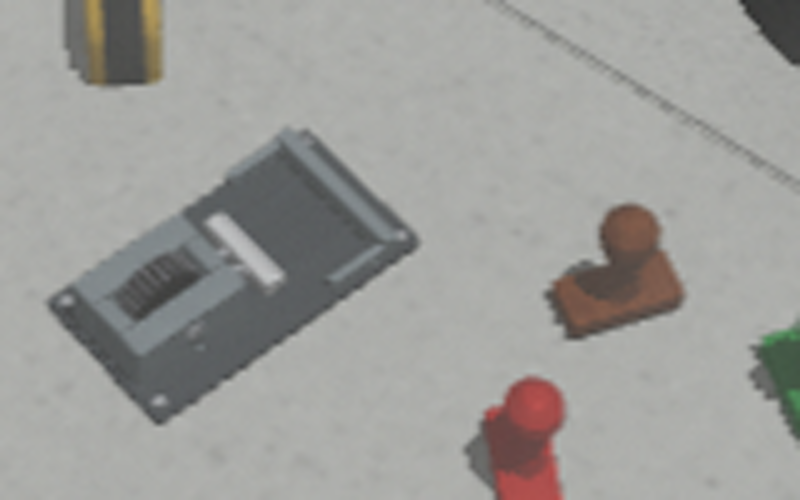

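Request:
arm_command:
  motion:
    - [0, 0, -1, 0, 0, 0]
    - [0, 0, -1, 0, 0, 0]
    - [0, 0, -1, 0, 0, 0]
    - [0, 0, -1, 0, 0, 0]
    - [0, 0, -1, 0, 0, 0]

```text
t: 2.15
ee_pos: [0.2043, -0.4833, 0.4331]
tool_rot: [180.0, 0.0, 22.9]
contact_force: [1.1, -1.2, 1.4]
opening: 0.998
```

```bash
python3 - <<'E'
from h import *
s=bot.sense();print(s['t'],s['qpos'],s['ee_pos'],s['tool_rot'])
E
```

```text
2.15 [-7.50746792e+01  1.58775683e+01  2.01366398e+01  9.42282112e+01
 -1.60366516e-04  8.20185643e+01] [ 0.20426545 -0.48328542  0.433107  ] [1.79969461e+02 4.44381897e-03 2.29067553e+01]
```

Request:
arm_command:
  motion:
    - [0, 0, -1, 0, 0, 0]
    - [0, 0, -1, 0, 0, 0]
    - [0, 0, -1, 0, 0, 0]
    - [0, 0, -1, 0, 0, 0]

```text
t: 2.55
ee_pos: [0.2015, -0.4794, 0.5651]
tool_rot: [177.4, 0.3, 22.9]
contact_force: [-1.7, 0.3, -0.8]
opening: 1.005
```

```bash
python3 - <<'E'
from h import *
s=bot.sense();print(s['t'],s['qpos'],s['ee_pos'],s['tool_rot'])
E
```

```text
2.55 [-7.53088200e+01  2.10957777e+01  4.92488775e+01  1.15586430e+02
  7.83513224e-02  8.17970027e+01] [ 0.20151589 -0.47941754  0.56512294] [177.44839631   0.28862115  22.88950473]
```

Request:
arm_command:
  motion:
    - [0, 0.05, -0.62, -0.98, -0.14, 0]
    - [0, 0.12, -0.6, -0.98, -0.14, 0]
    - [0, 0.2, -0.58, -0.98, -0.14, 0]
    - [0, 0.29, -0.55, -0.98, -0.14, 0]
    - [0, 0.37, -0.5, -0.98, -0.14, 0]

```text
t: 3.05
ee_pos: [0.2059, -0.4733, 0.6888]
tool_rot: [135.4, 5.6, 20.6]
contact_force: [0.7, -0.6, -0.1]
opening: 1.001
```

```bash
python3 - <<'E'
from h import *
s=bot.sense();print(s['t'],s['qpos'],s['ee_pos'],s['tool_rot'])
snap('side','side1');snap('top','top1')
E
```

```text
3.05 [-74.18110197 -14.61948954   9.46905481  69.2425695   -0.67378743
  82.67374409] [ 0.20590389 -0.47328375  0.68877078] [135.43044648   5.63532207  20.55610457]
```

View pics/side1.png

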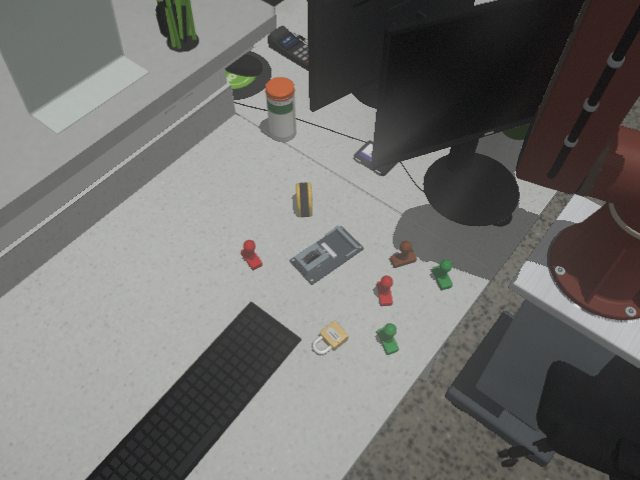

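View pics/top1.png

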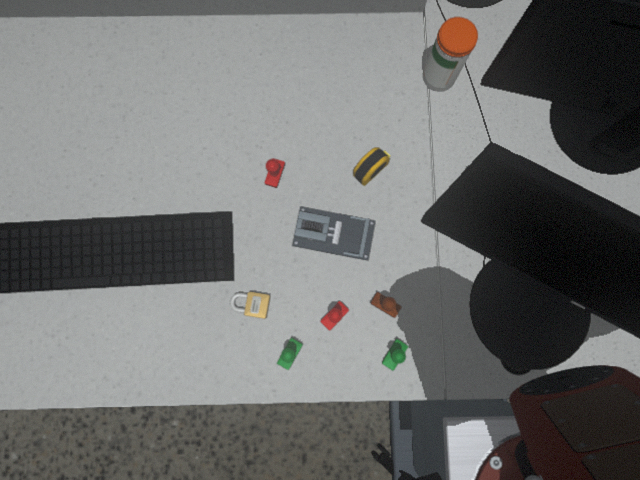

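```bash
cat >> h.py <<'E'
def pose(s=None):
    s=s or bot.sense(); return np.array(s['ee_pos']),Ro.from_euler('xyz',s['tool_rot'],degrees=True)
def row(p0,R0,p1,R1):
    return np.r_[R0.inv().apply(p1-p0)/.04,(R0.inv()*R1).as_rotvec()/.15]
E
python3 - <<'E'
from h import *
np.set_printoptions(precision=3,suppress=True)
p,R=pose()
for a in (4,4.3):
    Z=Ro.from_euler('z',a,degrees=True); print(row(p,R,Z.apply(p),Z*R))
E
```

```text
[ 0.888  0.006 -0.117 -0.046  0.325 -0.33 ]
[ 0.954  0.005 -0.128 -0.049  0.35  -0.354]
```

Request:
arm_command:
  motion:
    - [0.954, 0.005, -0.128, -0.049, 0.35, -0.354]
    - [0.954, 0.005, -0.128, -0.049, 0.35, -0.354]
    - [0.954, 0.005, -0.128, -0.049, 0.35, -0.354]
    - [0.954, 0.005, -0.128, -0.049, 0.35, -0.354]
    - [0.954, 0.005, -0.128, -0.049, 0.35, -0.354]
    - [0.954, 0.005, -0.128, -0.049, 0.35, -0.354]
    - [0.954, 0.005, -0.128, -0.049, 0.35, -0.354]
    - [0.954, 0.005, -0.128, -0.049, 0.35, -0.354]
    - [0.954, 0.005, -0.128, -0.049, 0.35, -0.354]
    - [0.954, 0.005, -0.128, -0.049, 0.35, -0.354]
    - [0.954, 0.005, -0.128, -0.049, 0.35, -0.354]
    - [0.954, 0.005, -0.128, -0.049, 0.35, -0.354]

```text
t: 4.35
ee_pos: [0.4983, -0.1342, 0.6874]
tool_rot: [136.0, 5.1, 72.4]
contact_force: [0.0, -0.4, -0.3]
opening: 0.996
```

Request:
arm_command:
  motion:
    - [0.954, 0.005, -0.128, -0.049, 0.35, -0.354]
    - [0.954, 0.005, -0.128, -0.049, 0.35, -0.354]
    - [0.954, 0.005, -0.128, -0.049, 0.35, -0.354]
    - [0.954, 0.005, -0.128, -0.049, 0.35, -0.354]
    - [0.954, 0.005, -0.128, -0.049, 0.35, -0.354]
    - [0.954, 0.005, -0.128, -0.049, 0.35, -0.354]
    - [0.954, 0.005, -0.128, -0.049, 0.35, -0.354]
    - [0.954, 0.005, -0.128, -0.049, 0.35, -0.354]
    - [0.954, 0.005, -0.128, -0.049, 0.35, -0.354]
    - [0.954, 0.005, -0.128, -0.049, 0.35, -0.354]
    - [0.954, 0.005, -0.128, -0.049, 0.35, -0.354]

```text
t: 5.45
ee_pos: [0.4342, 0.2731, 0.692]
tool_rot: [135.5, 5.0, 119.6]
contact_force: [0.8, 0.7, 0.0]
opening: 1.002
```

```bash
cat > fit.py <<'E'
from h import *
from scipy.optimize import least_squares
np.set_printoptions(precision=4,suppress=True)
T=np.array([[100,33],[478,102],[442,302],[62,230]])/5+[280,200]
S=np.array([[50,300],[160,422],[418,242],[298,128]])/5+[280,200]
pts=np.array([[75,40],[-75,40],[-75,-40],[75,-40]])/1000.
def W(q,pts,z):
    c,s=np.cos(q[2]),np.sin(q[2]); return np.c_[q[0]+c*pts[:,0]-s*pts[:,1],q[1]+s*pts[:,0]+c*pts[:,1],np.full(len(pts),z)]
ft=lambda q:np.r_[(proj('top',W(q,pts,.006))-T).ravel()]
fs=lambda q:np.r_[(proj('side',W(q,pts[[0,3,2,1]],.006))-S).ravel()]
for n,f in (('top',ft),('side',fs),('both',lambda q:np.r_[ft(q),fs(q)])):
    r=least_squares(f,[.5,.36,1.4]); print('keeper',n,r.x[:2],np.degrees(r.x[2]),np.round(r.fun,1))
T2=np.array([[485,455],[450,510],[575,588],[607,535]])/5+[280,200]
fp=np.array([[-13,27],[-13,-27],[13,-27],[13,27]])/1000.
# long axis between (corner0/1 side) and (2/3 side)
fp=np.array([[13,27],[-13,27],[-13,-27],[13,-27]])/1000.
for z in (.014,.007):
    f=lambda q:(proj('top',W(q,fp,z))-T2).ravel()
    r=least_squares(f,[.36,.267,-.5]); print('stamp',z,r.x[:2],np.degrees(r.x[2]),np.round(r.fun,1))
E
python3 fit.py
```

```text
keeper top [0.4977 0.3527] 78.2681544995297 [ -8.1  39.1  -6.7  39.7   7.5 -40.7   7.5 -40.3]
keeper side [0.5003 0.3569] 70.69847377247203 [ 16.6  22.  -24.1 -29.2 -18.6 -22.3  25.2  25.5]
keeper both [0.4989 0.3544] 75.39820099776502 [ -9.5  36.4  -9.   40.7   7.3 -39.2   8.1 -42.5  20.7  22.9 -22.7 -26.9
 -20.2 -23.8  25.9  22.5]
stamp 0.014 [0.3584 0.2593] -33.87233200362292 [ 0.2 -0.3 -0.1  0.4 -0.5  0.6  0.4 -0.6]
stamp 0.007 [0.3586 0.2585] -33.87666104700916 [ 0.3 -0.2  0.   0.4 -0.5  0.5  0.3 -0.7]
```

```bash
sed -i 's/^pts=.*/pts=np.array([[75,-40],[-75,-40],[-75,40],[75,40]])\/1000./' fit.py; python3 fit.py
python3 - <<'E'
from h import *
np.set_printoptions(precision=3,suppress=True)
p,R=pose(); print(p,bot.sense()['tool_rot'])
k=bot.calibration('wrist');c=-np.array(k['R']).T@np.array(k['t']);print('cam in tool',R.inv().apply(c-p),'axis',R.inv().apply(np.array(k['R'])[2]), R.inv().apply(np.array(k['R'])[0]),np.array(k['K'])[0])
# IK twist preview: target tool-down above stamp
for tgt,yaw in (((.40,.26,.40),120),):
    print(row(p,R,np.array(tgt),Ro.from_euler('xyz',[180,0,yaw],degrees=True)))
E
```

```text
keeper top [0.4966 0.3528] 78.23030879237903 [-0.1 -0.4  0.3 -0.1  0.4  0.2 -0.6  0.2]
keeper side [0.4984 0.3582] 78.62502067274623 [-1.3  0.6 -0.2  0.6  0.6 -0.8  1.  -0.5]
keeper both [0.4976 0.3549] 78.3814877277635 [-1.3 -0.7 -0.9 -0.7 -0.6 -0.3 -1.6 -0.1 -0.1 -0.3  0.9 -0.3  1.8 -1.5
  2.4 -1.2]
stamp 0.014 [0.3584 0.2593] -33.87233200362292 [ 0.2 -0.3 -0.1  0.4 -0.5  0.6  0.4 -0.6]
stamp 0.007 [0.3586 0.2585] -33.87666104700916 [ 0.3 -0.2  0.   0.4 -0.5  0.5  0.3 -0.7]
[0.434 0.273 0.692] [135.533   5.004 119.61 ]
cam in tool [ 0.082  0.    -0.142] axis [-0.318  0.001  0.948] [ 0.001  1.    -0.001] [375.826   0.    313.373]
[ 0.773 -5.732  4.545  5.169  0.57   0.183]
```

```bash
python3 - <<'E'
from h import *
snap('side','side2');snap('top','top2')
print(bot.sense()['qpos'],proj('top',[pose()[0]]),proj('side',[pose()[0]]))
E
```

```text
[ 23.69337097 -14.74296272  10.15030793  70.14679554   0.72188419
  82.19072868] [[497.58494509 136.47382688]] [[411.53165453 -53.47840058]]
```

View pics/side2.png

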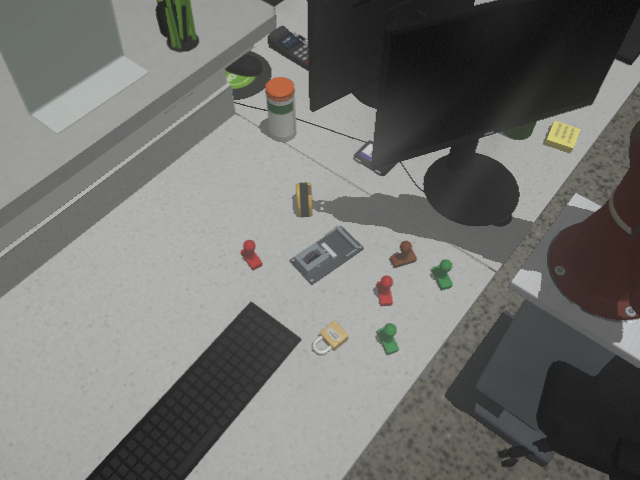

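View pics/top2.png

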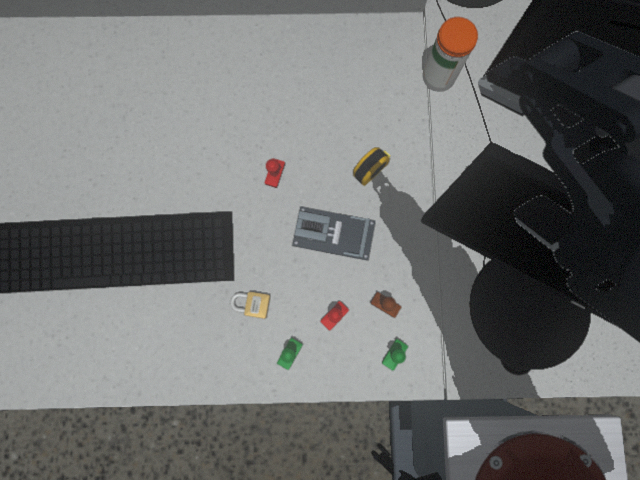

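```bash
python3 - <<'E'
from h import *
np.set_printoptions(precision=0,suppress=True)
for j1 in (-75,):
    a=np.radians(j1);d=np.array([np.cos(a),np.sin(a),0]);l=np.array([-np.sin(a),np.cos(a),0]);
    for o in (0,.073,.15,.2):
        for z in (0,.15,.25,.35,.5): print(o,z,proj('side',[l*o+[0,0,z]])[0],proj('top',[l*o+[0,0,z]])[0])
E
python3 - <<'E'
import cv2
a=cv2.imread('pics/side0.png')[:330,380:];cv2.imwrite('pics/c3.png',cv2.resize(a,None,fx=1.8,fy=1.8))
E
```

```text
0 0 [608. 269.] [539. 505.]
0 0.15 [637. 229.] [581. 541.]
0 0.25 [661. 197.] [620. 574.]
0 0.35 [688. 161.] [673. 619.]
0 0.5 [739.  93.] [800. 727.]
0.073 0 [574. 257.] [525. 463.]
0.073 0.15 [600. 217.] [564. 490.]
0.073 0.25 [620. 185.] [599. 515.]
0.073 0.35 [644. 148.] [647. 548.]
0.073 0.5 [687.  80.] [761. 628.]
0.15 0 [539. 246.] [510. 420.]
0.15 0.15 [561. 205.] [546. 439.]
0.15 0.25 [578. 172.] [578. 455.]
0.15 0.35 [598. 135.] [621. 478.]
0.15 0.5 [635.  66.] [722. 530.]
0.2 0 [517. 238.] [501. 393.]
0.2 0.15 [536. 197.] [534. 406.]
0.2 0.25 [552. 164.] [565. 418.]
0.2 0.35 [570. 127.] [605. 434.]
0.2 0.5 [602.  58.] [698. 471.]
```

View pics/c3.png

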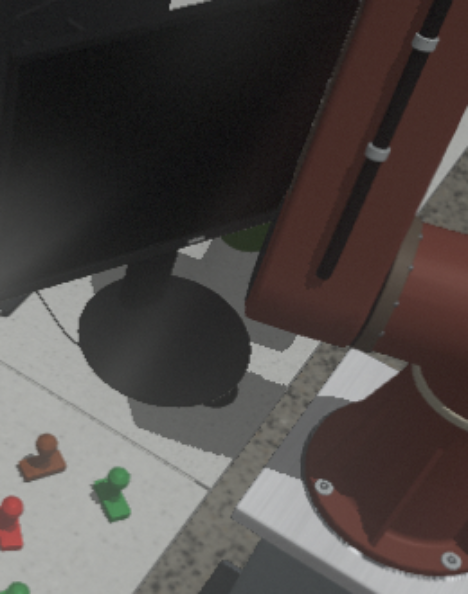

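```bash
python3 - <<'E'
from h import *
np.set_printoptions(precision=0,suppress=True)
p,R=pose();print(R.apply([0,0,1]))
for d in (0,.05,.1,.2,.3): print(d,*[proj('top',[p-R.apply([0,0,d])+R.apply([o,0,0])])[0] for o in (-.073,0,.073)], p-R.apply([0,0,d]))
a=cv2.imread('pics/top2.png')[:380,380:];a=cv2.convertScaleAbs(a,alpha=3,beta=10);cv2.imwrite('pics/c4.png',cv2.resize(a,None,fx=2.2,fy=2.2,interpolation=cv2.INTER_CUBIC)[:600])
a=cv2.imread('pics/top2.png')[:272,380:];a=cv2.convertScaleAbs(a,alpha=3,beta=10);cv2.imwrite('pics/c4.png',cv2.resize(a,None,fx=2.2,fy=2.2,interpolation=cv2.INTER_CUBIC))
E
```

```text
[ 1.  0. -1.]
0 [605.  72.] [498. 136.] [391. 201.] [0. 0. 1.]
0.05 [679.  96.] [555. 171.] [432. 245.] [0. 0. 1.]
0.1 [780. 129.] [633. 218.] [488. 305.] [0. 0. 1.]
0.2 [1173.  255.] [929. 394.] [696. 531.] [0. 0. 1.]
0.3 [3051.  825.] [2249. 1158.] [1584. 1483.] [0. 0. 1.]
```

View pics/c4.png

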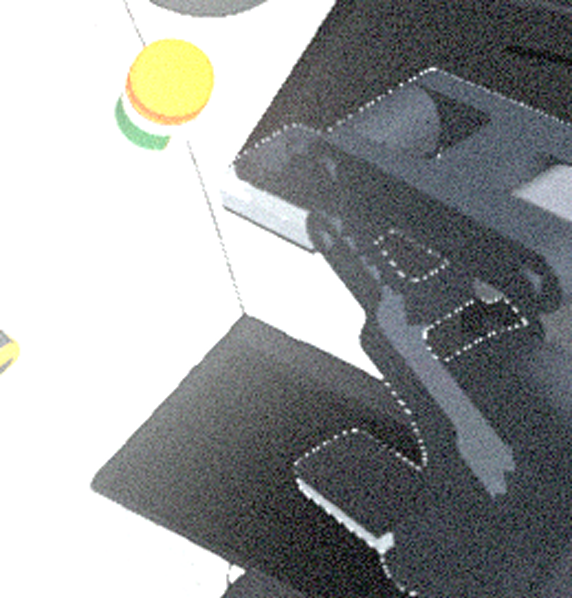

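```bash
python3 - <<'E'
import numpy as np
from scipy.optimize import least_squares
np.set_printoptions(precision=3,suppress=True)
Q=np.array([[-75.0734,16.6888,-8.8305,64.5542,.2042,-.4832,.2307],[-75.0747,15.8776,20.1366,94.2282,.20427,-.48329,.4331],[-75.3088,21.0958,49.2489,115.5864,.20152,-.47942,.56512],[-74.1811,-14.6195,9.46905,69.24257,.20590,-.47328,.68877],[23.69337,-14.74296,10.1503,70.1468,.4342,.2731,.692]])
def f(x,pr=1):
    a,h,L1,u,v,D,o=x; out=[]
    for q in Q:
        j1,j2,j3,j4=np.radians(q[:4]);A=j2-j3;S=A+j4
        r=a+L1*np.sin(j2)+u*np.cos(A)+v*np.sin(A)+D*np.cos(S)
        z=h+L1*np.cos(j2)-u*np.sin(A)+v*np.cos(A)-D*np.sin(S)
        P=np.array([r*np.cos(j1)-o*np.sin(j1),r*np.sin(j1)+o*np.cos(j1),z]);out+=list((P-q[4:])/.001)
    return np.r_[out,(np.array([a,v])-0)/.05,(np.array([h,D])-[.3,.28])/.1] if pr else np.array(out)
r=least_squares(f,[0,.3,.4,.4,0,.28,.07]);print(r.x,r.fun)
E
```

```text
[0.    0.298 0.508 0.385 0.06  0.443 0.073] [-0.101  0.029  0.025 -0.124 -0.103 -0.022 -0.573 -0.141  0.04   3.594
  0.775 -0.286  0.924 -2.7    0.243  0.008  1.196 -0.015  1.627]
```

```bash
cat >> h.py <<'E'
def down(yaw,lean=0): return Ro.from_euler('z',yaw,degrees=True)*Ro.from_euler('x',180,degrees=True)*Ro.from_euler('y',-lean,degrees=True)
def plan(p0,R0,p1,R1,n=None,vmax=.9):
    """straight path; rotation uniform about fixed body axis; prints rows"""
    p1=np.array(p1,float);rv=(R0.inv()*R1).as_rotvec();d=p1-p0
    n0=int(np.ceil(max(np.linalg.norm(d)/.038/vmax*.95,np.linalg.norm(rv)/.1499/.98)));n=n or max(n0,1)
    out=[]
    for i in range(n):
        Ri=R0*Ro.from_rotvec(rv*i/n); out.append(np.r_[Ri.inv().apply(d/n)/.04,rv/n/.15])
    out=np.round(out,2)+0.0; print('[',', '.join('['+', '.join('%g'%v for v in r)+']' for r in out),']',n)
    return p1,R1
E
python3 - <<'E'
from h import *
p,R=pose()
a=plan(p,R,[.36,.33,.45],down(146,15)); plan(*a,[.36,.265,.2],a[1])
E
```

```text
[ [0.33, -0.59, 0.44, 0.57, 0.01, -0.41], [0.36, -0.53, 0.49, 0.57, 0.01, -0.41], [0.39, -0.46, 0.53, 0.57, 0.01, -0.41], [0.42, -0.39, 0.57, 0.57, 0.01, -0.41], [0.44, -0.32, 0.6, 0.57, 0.01, -0.41], [0.46, -0.24, 0.63, 0.57, 0.01, -0.41], [0.47, -0.15, 0.64, 0.57, 0.01, -0.41], [0.47, -0.07, 0.65, 0.57, 0.01, -0.41] ] 8
[ [0.09, -0.17, 0.78, 0, 0, 0], [0.09, -0.17, 0.78, 0, 0, 0], [0.09, -0.17, 0.78, 0, 0, 0], [0.09, -0.17, 0.78, 0, 0, 0], [0.09, -0.17, 0.78, 0, 0, 0], [0.09, -0.17, 0.78, 0, 0, 0], [0.09, -0.17, 0.78, 0, 0, 0], [0.09, -0.17, 0.78, 0, 0, 0] ] 8
```

Request:
arm_command:
  motion:
    - [0.33, -0.59, 0.44, 0.57, 0.01, -0.41]
    - [0.36, -0.53, 0.49, 0.57, 0.01, -0.41]
    - [0.39, -0.46, 0.53, 0.57, 0.01, -0.41]
    - [0.42, -0.39, 0.57, 0.57, 0.01, -0.41]
    - [0.44, -0.32, 0.6, 0.57, 0.01, -0.41]
    - [0.46, -0.24, 0.63, 0.57, 0.01, -0.41]
    - [0.47, -0.15, 0.64, 0.57, 0.01, -0.41]
    - [0.47, -0.07, 0.65, 0.57, 0.01, -0.41]

```text
t: 6.35
ee_pos: [0.3624, 0.3278, 0.45]
tool_rot: [-179.7, 15.1, 145.7]
contact_force: [1.4, -0.1, -0.6]
opening: 0.998
```

Request:
arm_command:
  motion:
    - [0.09, -0.17, 0.78, 0, 0, 0]
    - [0.09, -0.17, 0.78, 0, 0, 0]
    - [0.09, -0.17, 0.78, 0, 0, 0]
    - [0.09, -0.17, 0.78, 0, 0, 0]
    - [0.09, -0.17, 0.78, 0, 0, 0]
    - [0.09, -0.17, 0.78, 0, 0, 0]
    - [0.09, -0.17, 0.78, 0, 0, 0]
    - [0.09, -0.17, 0.78, 0, 0, 0]
  fingers: 65

```text
t: 7.15
ee_pos: [0.3628, 0.2613, 0.2012]
tool_rot: [-179.9, 15.1, 145.6]
contact_force: [-0.3, -0.5, -1.0]
opening: 0.648
```

```bash
python3 - <<'E'
from h import *
np.set_printoptions(precision=4,suppress=True)
print(pose()[0],bot.sense()['tool_rot'],bot.sense()['qpos'])
snap('wrist','w3')
print(bot.recognise('wrist','stamp'),bot.recognise('wrist','stamp_knob'))
print(proj('wrist',[[.3584,.2593,0],[.3584,.2593,.05]]))
snap('side','side3')
E
```

```text
[0.3628 0.2613 0.2012] [-179.8904   15.0771  145.5682] [ 36.667    6.7166 -28.1284  50.2742 -14.283   70.5015]
[{'location': [0.2638, 0.2543, 0.0178], 'confidence': 0.88}, {'location': [0.3588, 0.2638, 0.0137], 'confidence': 0.79}, {'location': [0.3349, 0.3577, 0.0155], 'confidence': 0.76}, {'location': [0.6137, 0.46, 0.0165], 'confidence': 0.63}] [{'location': [0.334, 0.3584, 0.0142], 'confidence': 0.75}, {'location': [0.3534, 0.266, 0.011], 'confidence': 0.63}, {'location': [0.6147, 0.4562, 0.0129], 'confidence': 0.59}, {'location': [0.4897, 0.3645, 0.0071], 'confidence': 0.58}, {'location': [0.2672, 0.2564, 0.0168], 'confidence': 0.56}]
[[309.2212 147.179 ]
 [308.3823 170.0422]]
```

View pics/w3.png

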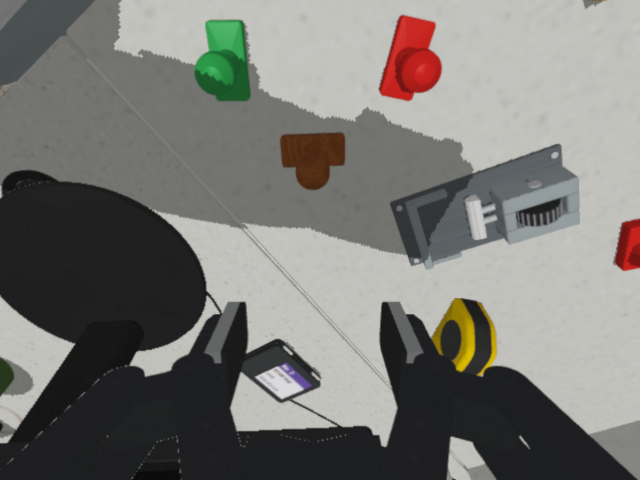

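View pics/side3.png

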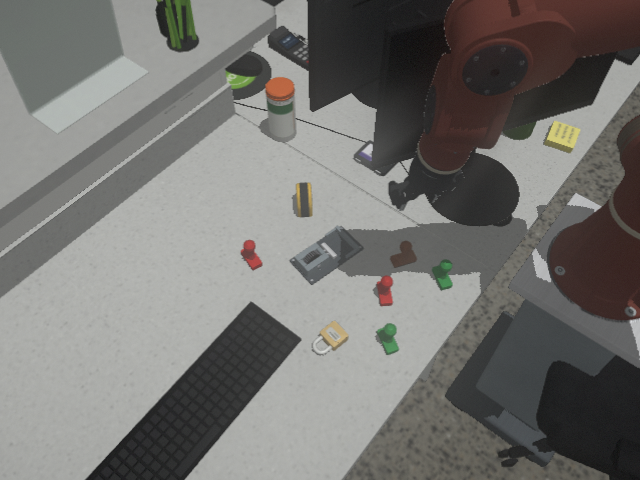

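```bash
python3 - <<'E'
from h import *
a=cv2.imread('pics/w3.png');cv2.imwrite('pics/c5.png',cv2.resize(a[120:200,260:360],None,fx=7,fy=7,interpolation=cv2.INTER_CUBIC))
cv2.imwrite('pics/c6.png',cv2.resize(a[135:275,380:590],None,fx=3.8,fy=3.8,interpolation=cv2.INTER_CUBIC))
E
```

```text
(no output)
```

View pics/c5.png

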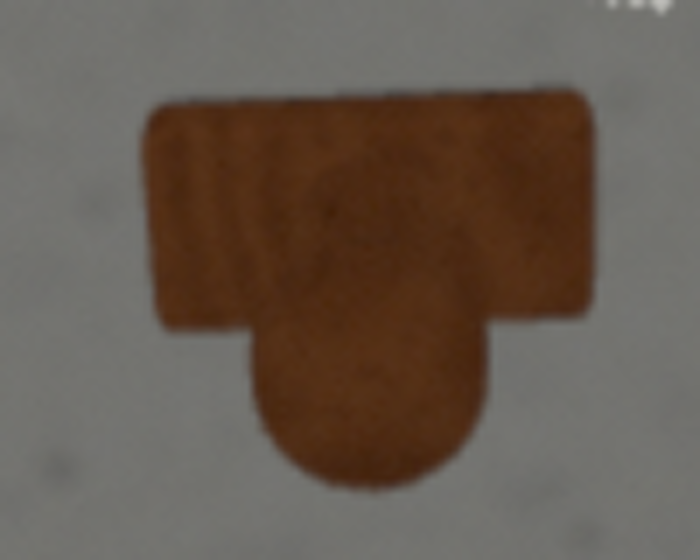

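View pics/c6.png

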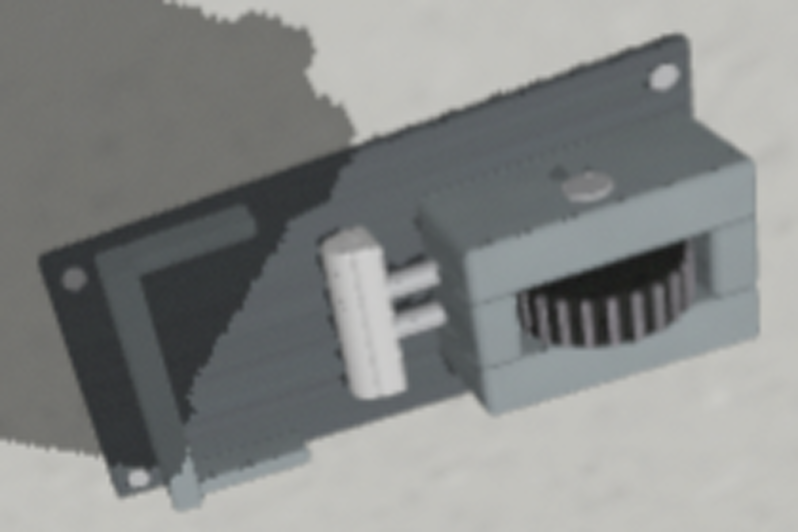

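```bash
cat > fit2.py <<'E'
from fit import *
print('knob',ray('wrist',[[312.9,172.3]],.05), 'edge mid z0',ray('wrist',[[281.4,135],[344.3,133.1]],0),'far z14',ray('wrist',[[160/7+260,328/7+120],[590/7+260,316/7+120]],.014))
e=ray('wrist',[[281.4,135],[344.3,133.1]],0);d=e[0]-e[1];print(np.linalg.norm(d),np.degrees(np.arctan2(d[1],d[0])))
Wp=np.array([[40,258],[690,38],[118,495]])/3.8+[380,135]
k=np.array([[-75,40],[75,40],[-75,-40]])/1000.
fw=lambda q:(proj('wrist',W(q,k,.006))-Wp).ravel()
r=least_squares(fw,[.5,.36,1.36]);print(r.x[:2],np.degrees(r.x[2]),r.fun)
# jaw and wheel
q=r.x
J=ray('wrist',[[ (322+350)/2/3.8+380,(240+398)/2/3.8+135]],.012);c,s=np.cos(q[2]),np.sin(q[2]);Rk=np.array([[c,-s],[s,c]])
print('jaw left edge mid, keeper x', (J[0,:2]-q[:2])@Rk)
H=ray('wrist',np.array([[470,253],[755,158],[758,335],[492,413]])/3.8+[380,135],.036);print('housing',(H[:,:2]-q[:2])@Rk)
F=ray('wrist',np.array([[120,262],[185,472]])/3.8+[380,135],.02);print('fence',(F[:,:2]-q[:2])@Rk)
E
python3 fit2.py
```

```text
keeper top [0.4966 0.3528] 78.23030879237903 [-0.1 -0.4  0.3 -0.1  0.4  0.2 -0.6  0.2]
keeper side [0.4984 0.3582] 78.62502067274623 [-1.3  0.6 -0.2  0.6  0.6 -0.8  1.  -0.5]
keeper both [0.4976 0.3549] 78.3814877277635 [-1.3 -0.7 -0.9 -0.7 -0.6 -0.3 -1.6 -0.1 -0.1 -0.3  0.9 -0.3  1.8 -1.5
  2.4 -1.2]
stamp 0.014 [0.3584 0.2593] -33.87233200362292 [ 0.2 -0.3 -0.1  0.4 -0.5  0.6  0.4 -0.6]
stamp 0.007 [0.3586 0.2585] -33.87666104700916 [ 0.3 -0.2  0.   0.4 -0.5  0.5  0.3 -0.7]
knob [[0.364  0.2622 0.05  ]] edge mid z0 [[0.3382 0.2469 0.    ]
 [0.3673 0.2924 0.    ]] far z14 [[0.358  0.2348 0.014 ]
 [0.3866 0.2793 0.014 ]]
0.05400920789306407 -122.65099897383834
[0.5016 0.3583] 77.35839085598953 [-0.1781  0.0552  0.5039 -0.2993 -0.4319  0.5702]
jaw left edge mid, keeper x [-0.0113 -0.0004]
housing [[ 0.0135  0.0231]
 [ 0.0716  0.0242]
 [ 0.0719 -0.0231]
 [ 0.0136 -0.0232]]
fence [[-0.0578  0.0401]
 [-0.0567 -0.0268]]
```

```bash
python3 - <<'E'
from h import *
p,R=pose(); R1=down(147,15); t=np.array([.363,.262,.05])+R1.apply([0,0,.022]); print(t)
a=plan(p,R,t-R1.apply([0,0,.09]),R1); a=plan(*a,t,R1,n=3)
E
```

```text
[0.36777541 0.25889881 0.02874963]
[ [0.33, 0, 0.67, -0.02, 0, -0.05], [0.33, 0, 0.67, -0.02, 0, -0.05], [0.33, 0, 0.67, -0.02, 0, -0.05] ] 3
[ [0, 0, 0.75, 0, 0, 0], [0, 0, 0.75, 0, 0, 0], [0, 0, 0.75, 0, 0, 0] ] 3
```

Request:
arm_command:
  motion:
    - [0.33, 0, 0.67, -0.02, 0, -0.05]
    - [0.33, 0, 0.67, -0.02, 0, -0.05]
    - [0.33, 0, 0.67, -0.02, 0, -0.05]
    - [0, 0, 0, 0, 0, 0]

```text
t: 7.75
ee_pos: [0.3474, 0.272, 0.1138]
tool_rot: [179.9, 15.1, 147.0]
contact_force: [0.4, -0.7, 0.9]
opening: 0.648
```

```bash
python3 - <<'E'
from h import *
np.set_printoptions(precision=4,suppress=True)
p,R=pose();print(p,bot.sense()['tool_rot'])
a=cv2.cvtColor(snap('wrist','w4'),cv2.COLOR_RGB2BGR)
print(proj('wrist',[[.363,.262,.05],p+R.apply([0,0,.071-.0])]))
E
```

```text
[0.3474 0.272  0.1138] [179.9372  15.0673 147.0172]
[[309.766  257.8938]
 [309.7546 253.2148]]
```

View pics/w4.png

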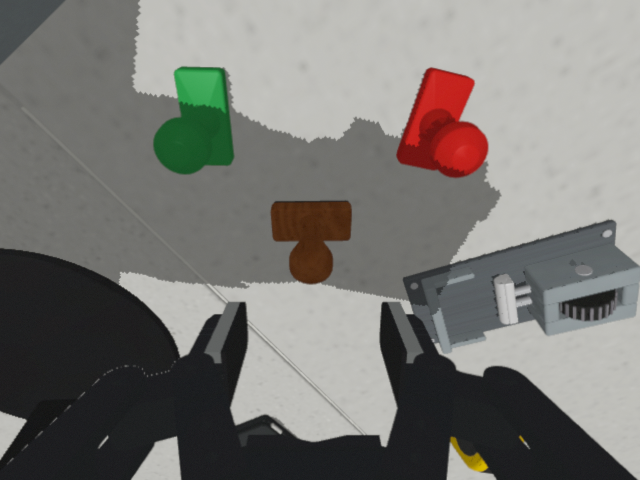

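Request:
arm_command:
  motion:
    - [-0.01, 0, 0.72, 0, 0, 0]
    - [-0.01, 0, 0.72, 0, 0, 0]
    - [-0.01, 0, 0.72, 0, 0, 0]
    - [0, 0, 0, 0, 0, 0]

```text
t: 8.2
ee_pos: [0.3694, 0.2593, 0.0317]
tool_rot: [179.8, 15.1, 146.9]
contact_force: [0.0, 0.0, -0.5]
opening: 0.649
```

Request:
arm_command:
  motion:
    - [0, 0, 0, 0, 0, 0]
    - [0, 0, 0, 0, 0, 0]
    - [0, 0, 0, 0, 0, 0]
    - [0, 0, 0, 0, 0, 0]
    - [0, 0, 0, 0, 0, 0]
  fingers: 0
  newtons: 22

```text
t: 8.7
ee_pos: [0.3695, 0.2602, 0.0337]
tool_rot: [179.6, 15.3, 146.9]
contact_force: [-1.4, -1.8, 8.9]
opening: 0.28
```

```bash
python3 - <<'E'
from h import *
np.set_printoptions(precision=4,suppress=True)
p,R=pose();print(p,bot.sense()['tool_rot'],bot.sense()['opening'],bot.sense()['contact_force'])
snap('wrist','w5')
E
```

```text
[0.3695 0.2602 0.0337] [179.5831  15.2627 146.9032] 0.2796179775761574 [-1.3519 -1.7818  8.86  ]
```

View pics/w5.png

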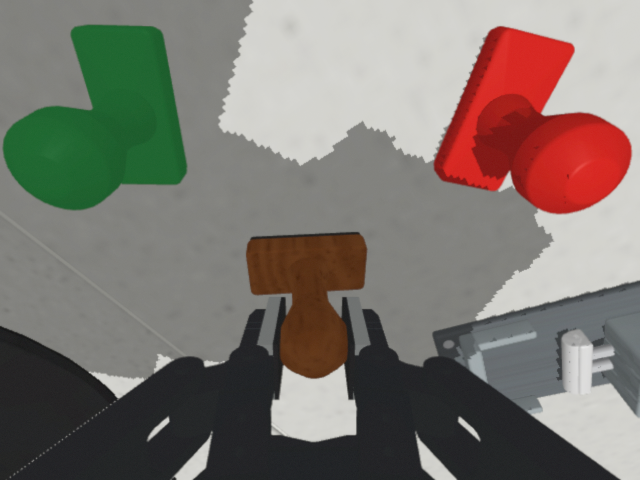

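Request:
arm_command:
  motion:
    - [0, 0, 0, 0, 0, 0]
    - [-0.15, 0, -0.6, 0, 0, 0]
    - [-0.2, 0, -0.77, 0, 0, 0]
    - [0, 0, 0, 0, 0, 0]
  newtons: 25

```text
t: 9.15
ee_pos: [0.3699, 0.2617, 0.0928]
tool_rot: [179.3, 15.3, 146.9]
contact_force: [0.1, 0.9, -1.1]
opening: 0.273
```

```bash
python3 - <<'E'
from h import *
np.set_printoptions(precision=4,suppress=True)
p,R=pose();print(p,bot.sense()['tool_rot'],bot.sense()['opening'],bot.sense()['contact_force'])
snap('wrist','w6');snap('side','side6')
q=cv2.imread('pics/w6.png');cv2.imwrite('pics/c7.png',cv2.resize(q[210:400,210:410],None,fx=3.1,fy=3.1))
a=cv2.imread('pics/side6.png')[190:290,330:460];cv2.imwrite('pics/c8.png',cv2.resize(a,None,fx=5,fy=5))
E
```

```text
[0.3699 0.2617 0.0928] [179.3245  15.3062 146.8533] 0.2732780332002301 [ 0.0955  0.8687 -1.1096]
```

View pics/c7.png

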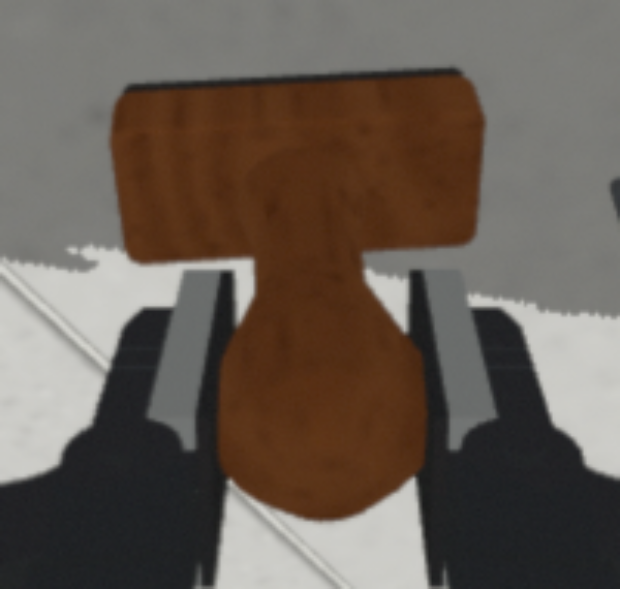

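View pics/c8.png

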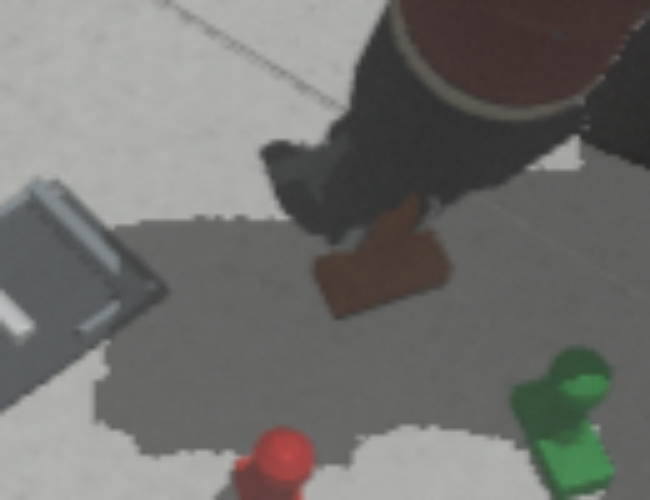

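```bash
cat > pnp.py <<'E'
from h import *
np.set_printoptions(precision=4,suppress=True)
def pnp(px,P,R):
    k=bot.calibration('wrist')
    o=np.array([[13,27,0],[13,-27,0],[13,27,14],[13,-27,14],[-13,27,14],[-13,-27,14]])/1000.
    ok,rv,tv=cv2.solvePnP(o,px,np.array(k['K']),np.array(k['dist'],float),flags=cv2.SOLVEPNP_ITERATIVE)
    Rc=np.array(k['R']);Rs=Ro.from_matrix(Rc.T@cv2.Rodrigues(rv)[0]);ps=Rc.T@(tv[:,0]-np.array(k['t']))
    pr,_=cv2.projectPoints(o,rv,tv,np.array(k['K']),np.array(k['dist'],float))
    print('res',np.round(pr[:,0]-px,1).tolist())
    print('world foot',ps,Rs.as_euler('xyz',degrees=True),'axis z',Rs.apply([0,0,1]))
    print('in tool: foot',R.inv().apply(ps-P),'knob',R.inv().apply(ps+Rs.apply([0,0,.05])-P),'rot',(R.inv()*Rs).as_matrix())
    return ps,Rs
if __name__=='__main__':
    p,R=pose()
    pnp(np.array([[128,90],[460,73],[112,132],[485,122],[133,262],[474,243]])/3.1+210,p,R)
E
python3 pnp.py
```

```text
res [[-1.0, -2.3], [1.6, -1.5], [1.6, 1.4], [-1.8, -0.7], [0.9, 1.1], [-1.4, 2.0]]
world foot [0.3647 0.26   0.0501] [  2.5024  -1.1295 148.0729] axis z [0.0398 0.0266 0.9989]
in tool: foot [ 0.013  -0.0027  0.0376] knob [-0.001  -0.0001 -0.0104] rot [[ 0.9594 -0.032  -0.2801]
 [-0.0182 -0.9985  0.0517]
 [-0.2814 -0.0445 -0.9586]]
```

```bash
python3 - <<'E'
from h import *
p,R=pose()
o=np.array([[13,27,0],[13,-27,0],[-13,-27,0],[-13,27,0],[13,27,14],[13,-27,14],[-13,-27,14],[-13,27,14]])/1000.
Rs=Ro.from_euler('z',147.3,degrees=True)
for name,f in (('wrist','w6'),('side','side6')):
    im=cv2.imread(f'pics/{f}.png')
    for foot,col in (((.3634,.2637,.059),(0,255,255)),((.3647,.26,.050),(255,255,0))):
        u=proj(name,Rs.apply(o)+foot)
        for a,b in [(0,1),(1,2),(2,3),(3,0),(4,5),(5,6),(6,7),(7,4),(0,4),(1,5),(2,6),(3,7)]:
            cv2.line(im,tuple(int(v*16) for v in u[a]),tuple(int(v*16) for v in u[b]),col,1,cv2.LINE_AA,4)
    c=im[210:400,210:410] if name=='wrist' else im[210:270,370:440]
    s=3.1 if name=='wrist' else 9
    cv2.imwrite(f'pics/o_{name}.png',cv2.resize(c,None,fx=s,fy=s))
E
```

```text
(no output)
```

View pics/o_wrist.png

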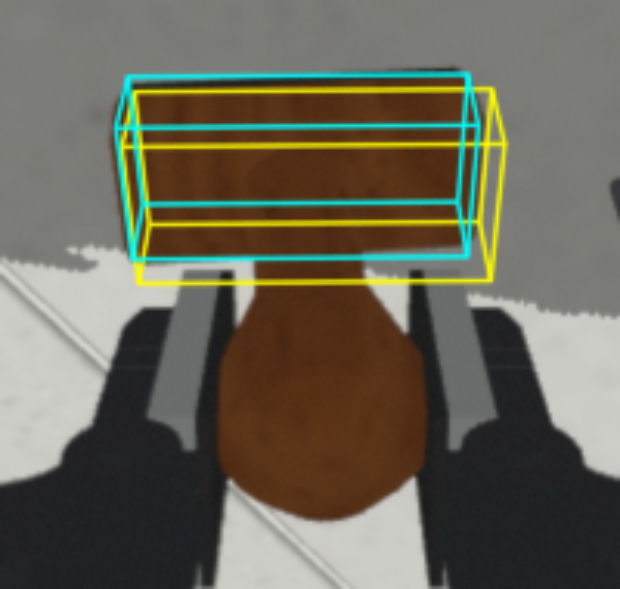

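View pics/o_side.png

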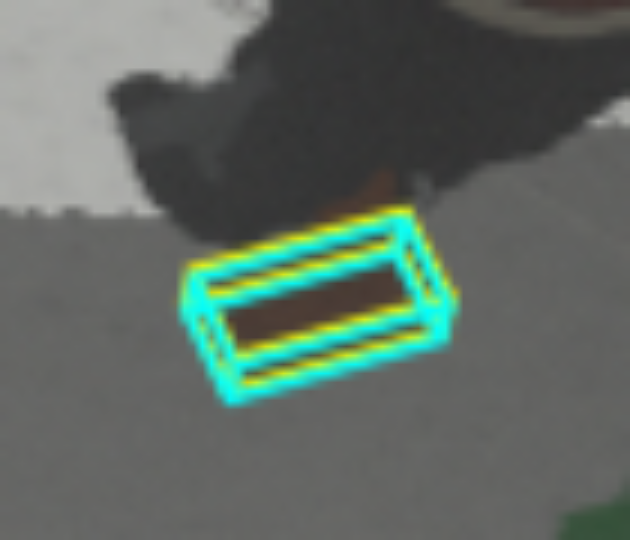

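```bash
python3 - <<'E'
from h import *
p,R=pose()
plan(p,R,[.4976,.3208,.135],Ro.from_euler('z',-70.5,degrees=True)*R,n=10)
print(bot.sense()['qpos'])
E
```

```text
[ [-0.21, 0.3, -0.06, 0.22, -0.01, 0.79], [-0.17, 0.32, -0.07, 0.22, -0.01, 0.79], [-0.13, 0.34, -0.08, 0.22, -0.01, 0.79], [-0.09, 0.35, -0.09, 0.22, -0.01, 0.79], [-0.05, 0.36, -0.1, 0.22, -0.01, 0.79], [-0.01, 0.36, -0.11, 0.22, -0.01, 0.79], [0.03, 0.35, -0.12, 0.22, -0.01, 0.79], [0.07, 0.34, -0.13, 0.22, -0.01, 0.79], [0.11, 0.33, -0.15, 0.22, -0.01, 0.79], [0.15, 0.31, -0.16, 0.22, -0.01, 0.79] ] 10
[ 35.97966081  14.21091348 -38.59066323  31.21642889 -14.01354354
  68.28047517]
```

Request:
arm_command:
  motion:
    - [-0.21, 0.3, -0.06, 0.22, -0.01, 0.79]
    - [-0.17, 0.32, -0.07, 0.22, -0.01, 0.79]
    - [-0.13, 0.34, -0.08, 0.22, -0.01, 0.79]
    - [-0.09, 0.35, -0.09, 0.22, -0.01, 0.79]
    - [-0.05, 0.36, -0.1, 0.22, -0.01, 0.79]
    - [-0.01, 0.36, -0.11, 0.22, -0.01, 0.79]
    - [0.03, 0.35, -0.12, 0.22, -0.01, 0.79]
    - [0.07, 0.34, -0.13, 0.22, -0.01, 0.79]
    - [0.11, 0.33, -0.15, 0.22, -0.01, 0.79]
    - [0.15, 0.31, -0.16, 0.22, -0.01, 0.79]
    - [0, 0, 0, 0, 0, 0]

```text
t: 10.35
ee_pos: [0.4987, 0.3205, 0.132]
tool_rot: [179.8, 15.8, 76.2]
contact_force: [0.8, 0.2, -0.1]
opening: 0.275
```

```bash
python3 - <<'E'
from h import *
np.set_printoptions(precision=4,suppress=True)
s=bot.sense();print(s['ee_pos'],s['tool_rot'],s['opening'],s['qpos'],s['contact_force'])
snap('wrist','w7');snap('side','side7');snap('top','top7')
a=cv2.imread('pics/side7.png')[150:350,250:450];cv2.imwrite('pics/c9.png',cv2.resize(a,None,fx=3,fy=3))
a=cv2.imread('pics/top7.png')[150:300,280:480];cv2.imwrite('pics/c10.png',cv2.resize(a,None,fx=4,fy=4))
E
```

```text
[0.4987 0.3205 0.132 ] [179.8033  15.8215  76.2419] 0.27537801077773594 [ 31.7397  37.986    8.3102  71.6126 -11.1602 136.5769] [ 0.8482  0.2122 -0.1133]
```

View pics/w7.png

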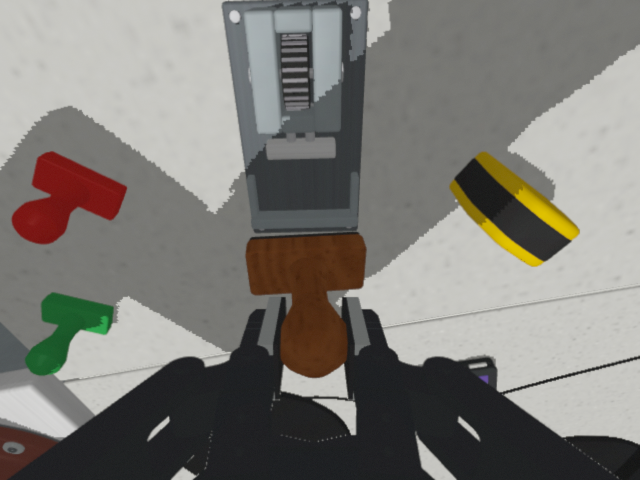

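View pics/c9.png

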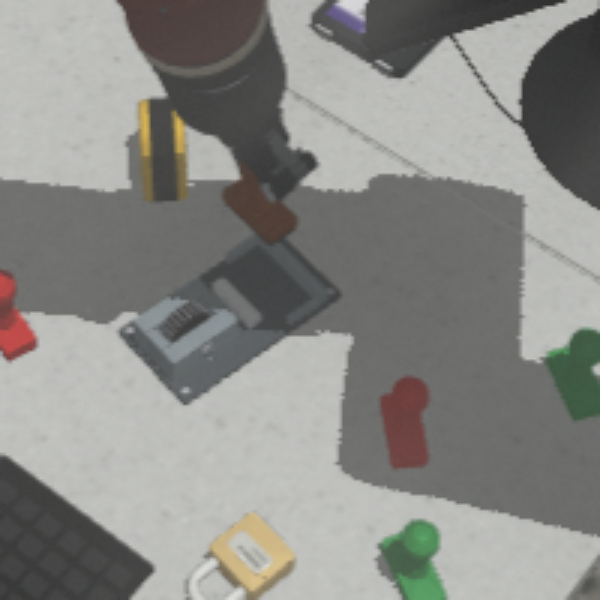

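View pics/c10.png

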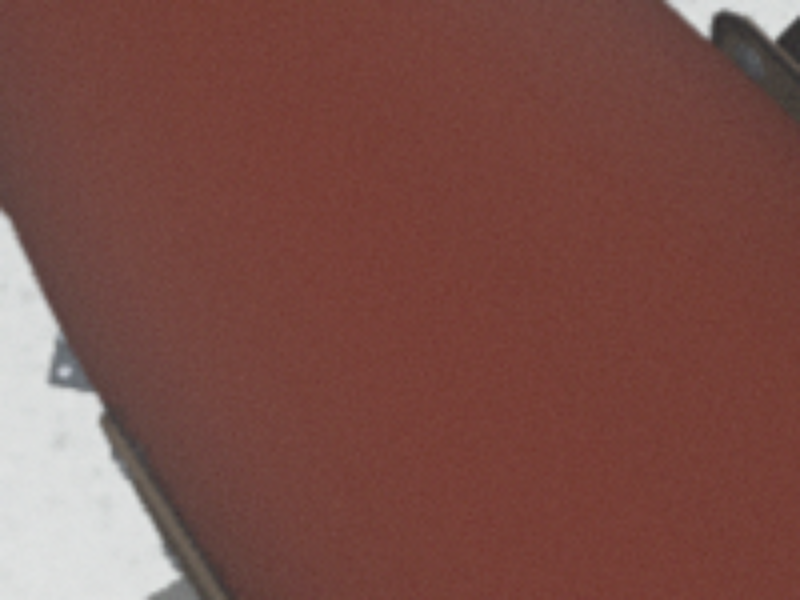

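```bash
python3 - <<'E'
import cv2
a=cv2.imread('pics/w5.png');b=cv2.imread('pics/w7.png')
import numpy as np
cv2.imwrite('pics/c11.png',np.hstack([cv2.resize(x[220:305,235:375],None,fx=2.85*2/2,fy=2.85,interpolation=cv2.INTER_CUBIC) for x in (a,b)]))
cv2.imwrite('pics/c12.png',cv2.resize(b[0:245,210:380],None,fx=2.4,fy=2.4,interpolation=cv2.INTER_CUBIC))
E
```

```text
(no output)
```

View pics/c11.png

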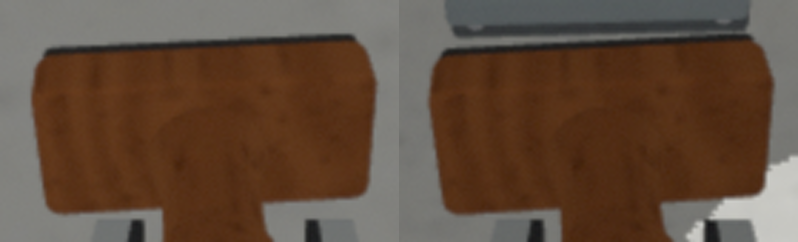

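View pics/c12.png

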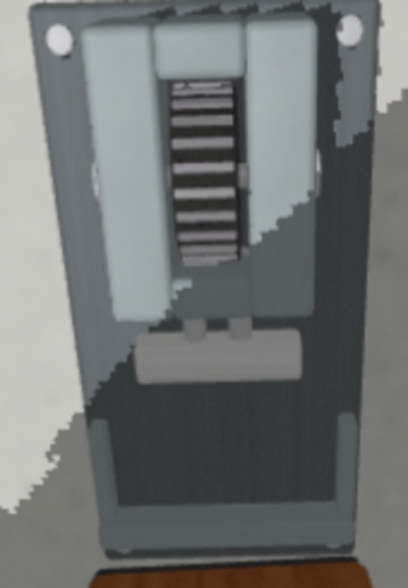

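```bash
cat > k7.py <<'E'
from h import *
from scipy.optimize import least_squares
np.set_printoptions(precision=4,suppress=True)
p,R=pose();k=bot.calibration('wrist');K=np.array(k['K']);D=np.array(k['dist'],float)
Rct=Ro.from_matrix(np.array(k['R']).T); c=R.inv().apply(-np.array(k['R']).T@np.array(k['t'])-p); Rt=R.inv()*Rct  # cam in tool
def ray5(uv,z,P,Q):
    u=cv2.undistortPoints(np.array(uv,float).reshape(-1,1,2),K,D)[:,0];d=(Q*Rt).apply(np.c_[u,np.ones(len(u))]);o=P+Q.apply(c)
    return o+d*((z-o[2])/d[:,2])[:,None]
P5=np.array([.3695,.2602,.0337]);Q5=Ro.from_euler('xyz',[179.5831,15.2627,146.9032],degrees=True)
nb=np.array([[45,52],[355,38]])/2.85+[235,220];ft=np.array([[47,213],[369,193]])/2.85+[235,220];nt=np.array([[34,95],[375,85]])/2.85+[235,220]
for z0 in (0,-.005,-.009):
    for e,z in ((nb,z0),(nt,z0+.014),(ft,z0+.014)):
        X=ray5(e,z,P5,Q5);d=X[0]-X[1];print(z0,X.mean(0),np.linalg.norm(d),np.degrees(np.arctan2(d[1],d[0])))
# keeper at hover
C=np.array([[32,8],[380,3],[357,545],[105,548]])/2.4+[210,0]
pts=np.array([[75,40],[75,-40],[-75,-40],[-75,40]])/1000.
def W(q,z): 
    cc,s=np.cos(q[2]),np.sin(q[2]);return np.c_[q[0]+cc*pts[:,0]-s*pts[:,1],q[1]+s*pts[:,0]+cc*pts[:,1],np.full(4,z)]
r=least_squares(lambda q:(proj('wrist',W(q,.006))-C).ravel(),[.5,.358,1.35]);print(r.x[:2],np.degrees(r.x[2]),r.fun)
q=r.x;cc,s=np.cos(q[2]),np.sin(q[2]);Rk=np.array([[cc,-s],[s,cc]])
def tok(uv,z): return (ray('wrist',np.array(uv)/2.4+[210,0],z)[:,:2]-q[:2])@Rk
print('fence top inner',tok([[118,503],[340,503]],.02),'jaw near top',tok([[138,382],[300,378]],.012),'housing',tok([[113,320],[314,315],[82,25],[316,18]],.036))
E
python3 k7.py
```

```text
0 [0.3513 0.2683 0.    ] 0.05171579229460025 -120.14110695286793
0 [0.3512 0.2695 0.014 ] 0.05298478573287094 -121.19359859106677
0 [0.3708 0.2571 0.014 ] 0.054047155710620576 -118.6415538434739
-0.005 [ 0.354   0.2664 -0.005 ] 0.05344502690221676 -120.14110695286787
-0.005 [0.3541 0.2675 0.009 ] 0.05493945679681521 -121.19359859106667
-0.005 [0.3745 0.2546 0.009 ] 0.056041018852554574 -118.64155384347393
-0.009 [ 0.3562  0.265  -0.009 ] 0.05482841458830996 -120.1411069528678
-0.009 [0.3565 0.2659 0.005 ] 0.05650319364797058 -121.19359859106672
-0.009 [0.3774 0.2526 0.005 ] 0.05763610936610172 -118.64155384347394
[0.4976 0.3555] 78.05912225260028 [-1.6434 -1.5098  2.2205 -3.487  -0.7343  5.0138 -0.0871  5.9385]
fence top inner [[-0.0455  0.031 ]
 [-0.047  -0.033 ]] jaw near top [[-0.0121  0.0229]
 [-0.012  -0.0215]] housing [[ 0.0132  0.0241]
 [ 0.0133 -0.0234]
 [ 0.0724  0.0238]
 [ 0.0725 -0.0227]]
```

```bash
cat >> k7.py <<'E'
print('---')
O=np.array([[75,40,6],[75,-40,6],[12,24,36],[12,-24,36],[72,24,36],[72,-24,36]])/1000.
U=np.array([[32,8],[380,3],[113,320],[314,315],[82,25],[316,18]])/2.4+[210,0]
def Wo(q,O):
    cc,s=np.cos(q[2]),np.sin(q[2]);return np.c_[q[0]+cc*O[:,0]-s*O[:,1],q[1]+s*O[:,0]+cc*O[:,1],O[:,2]]
r=least_squares(lambda q:(proj('wrist',Wo(q,O))-U).ravel(),[.5,.358,1.35]);print(r.x[:2],np.degrees(r.x[2]),np.round(r.fun,1))
q=r.x;cc,s=np.cos(q[2]),np.sin(q[2]);Rk=np.array([[cc,-s],[s,cc]])
print('fence top inner?',tok([[118,503],[340,503]],.02),tok([[105,522],[350,522]],.02),'jaw near top',tok([[138,382],[300,378]],.012))
for z in(.006,.02): print(z,'row->x',[(v,round(float(tok([[230,v]],z)[0,0])*1000,1)) for v in (360,382,503,522,548)])
# foot now
fc=(ray5(nb,0,P5,Q5).mean(0)+ray5(ft,.014,P5,Q5).mean(0))/2
rel=Ro.from_euler('z',-146.9032,degrees=True).apply(fc-P5);print('foot rel (yaw frame)',rel)
now=p+Ro.from_euler('z',bot.sense()['tool_rot'][2],degrees=True).apply(rel);print('foot now',now,'keeper coords',(now[:2]-q[:2])@Rk)
E
python3 k7.py | sed -n '/---/,$p'
```

```text
---
[0.497  0.3556] 77.87245340900755 [-2.3 -1.8  1.6 -3.2 -0.5  1.9  0.1  2.3 -1.1  0.8  2.1  1.4]
fence top inner? [[-0.0456  0.0303]
 [-0.047  -0.0337]] [[-0.0519  0.0347]
 [-0.0534 -0.0369]] jaw near top [[-0.0122  0.0223]
 [-0.012  -0.0221]]
0.006 row->x [(360, -8.7), (382, -15.2), (503, -54.3), (522, -61.0), (548, -70.6)]
0.02 row->x [(360, -3.4), (382, -9.5), (503, -46.3), (522, -52.6), (548, -61.7)]
foot rel (yaw frame) [ 0.0084  0.0025 -0.0267]
foot now [0.4955 0.3286 0.1055] keeper coords [-0.0267 -0.0042]
```

```bash
python3 - <<'E'
from h import *
p,R=pose();R1=Ro.from_euler('xyz',[179.6,15.3,74.9],degrees=True)
a=plan(p,R,[.4903,.3145,.125],R1,n=3);a=plan(*a,[.4903,.3145,.055],R1,n=3);plan(*a,[.4903,.3145,.045],R1,n=2)
E
```

```text
[ [-0.04, -0.04, 0.07, 0.01, 0.02, 0.06], [-0.04, -0.04, 0.07, 0.01, 0.02, 0.06], [-0.04, -0.04, 0.07, 0.01, 0.02, 0.06] ] 3
[ [0.15, 0, 0.56, 0, 0, 0], [0.15, 0, 0.56, 0, 0, 0], [0.15, 0, 0.56, 0, 0, 0] ] 3
[ [0.03, 0, 0.12, 0, 0, 0], [0.03, 0, 0.12, 0, 0, 0] ] 2
```

Request:
arm_command:
  motion:
    - [-0.04, -0.04, 0.07, 0.01, 0.02, 0.06]
    - [-0.04, -0.04, 0.07, 0.01, 0.02, 0.06]
    - [-0.04, -0.04, 0.07, 0.01, 0.02, 0.06]
    - [0.14, 0, 0.52, 0, 0, 0]
    - [0.14, 0, 0.52, 0, 0, 0]
    - [0.14, 0, 0.52, 0, 0, 0]
    - [0, 0, 0, 0, 0, 0]

```text
t: 11.2
ee_pos: [0.489, 0.3131, 0.0595]
tool_rot: [179.8, 15.5, 74.9]
contact_force: [0.5, 0.4, -1.4]
opening: 0.273
```

```bash
python3 - <<'E'
from h import *
np.set_printoptions(precision=4,suppress=True)
s=bot.sense();print(s['ee_pos'],s['tool_rot'],s['opening'],s['contact_force'])
snap('wrist','w8');snap('side','side8')
a=cv2.imread('pics/side8.png')[190:310,270:430];cv2.imwrite('pics/c13.png',cv2.resize(a,None,fx=5,fy=5,interpolation=cv2.INTER_CUBIC))
E
```

```text
[0.489  0.3131 0.0595] [179.8376  15.4767  74.9143] 0.2733879151158167 [ 0.4567  0.4424 -1.4453]
```

View pics/w8.png

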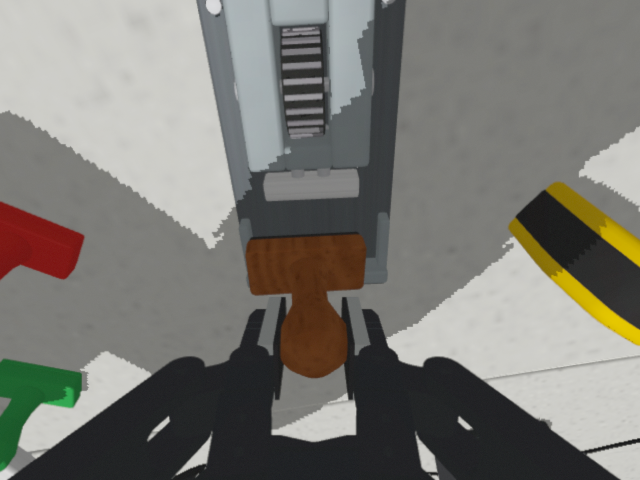

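View pics/c13.png

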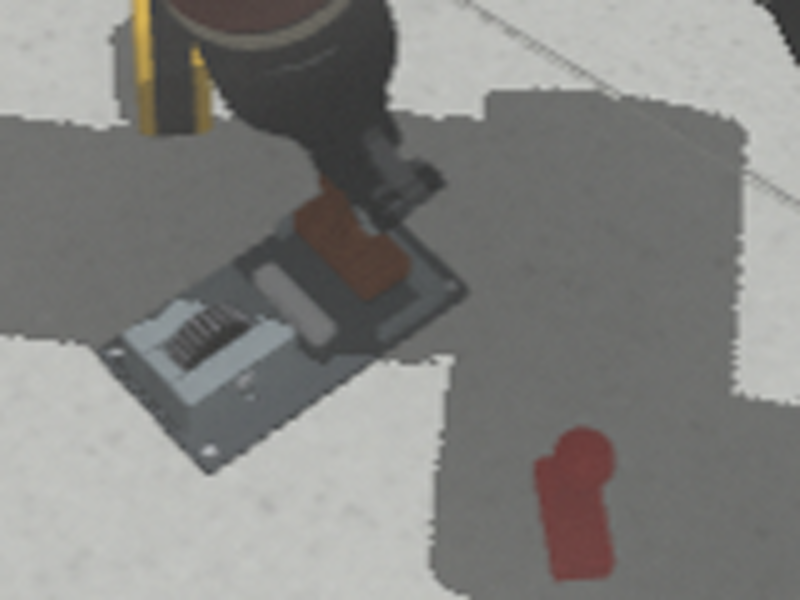

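```bash
python3 - <<'E'
import cv2
b=cv2.imread('pics/w8.png')
cv2.imwrite('pics/c14.png',cv2.resize(b[155:305,225:405],None,fx=4,fy=4,interpolation=cv2.INTER_CUBIC))
E
```

```text
(no output)
```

View pics/c14.png

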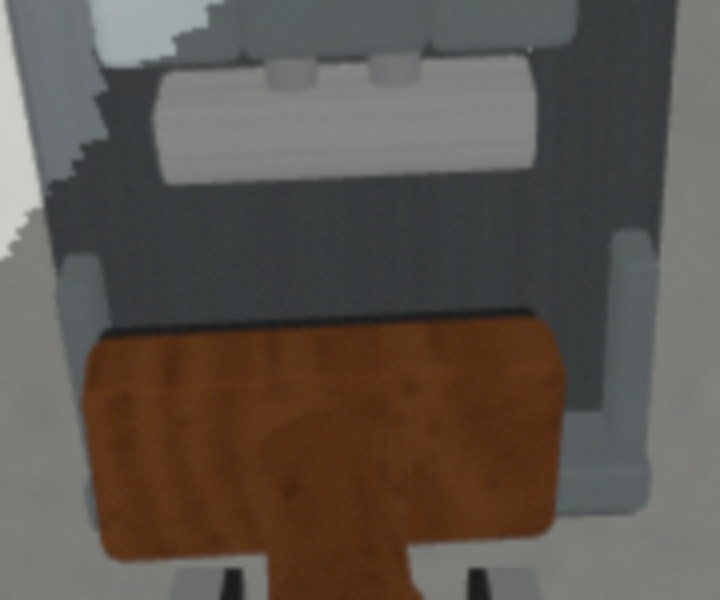

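```bash
python3 - <<'E'
from h import *
np.set_printoptions(precision=1,suppress=True)
p,R=pose();Y=Ro.from_euler('z',-bot.sense()['tool_rot'][2],degrees=True)
f=lambda uv,z:Y.apply(ray('wrist',np.array(uv,float)/4+[225,155],z)-p)[:,:2]*1000
fz=p[2]-.0337
print('yaw frame: x=tool x, y=left(keeper +y)')
print('guide far inner',f([[102,262],[612,235]],.016))
print('guide right inner by fence, plate',f([[605,410]],.006))
print('fence top inner right',f([[570,412],[640,455]],.02),f([[570,412]],.006))
print('jaw nose',f([[165,185],[533,168]],.012),'jaw top ends',f([[160,85],[535,65]],.019))
print('foot near bottom',f([[100,338],[535,315]],fz),'foot near top',f([[88,390],[563,372]],fz+.014),'far top',f([[105,558],[553,537]],fz+.014))
E
```

```text
yaw frame: x=tool x, y=left(keeper +y)
guide far inner [[ 20.7  30.6]
 [ 24.5 -32.9]]
guide right inner by fence, plate [[ -9.9 -36.8]]
fence top inner right [[  0.2 -29.2]
 [ -7.  -39.1]] [[-10.2 -31.8]]
jaw nose [[ 29.4  22.5]
 [ 31.7 -23. ]] jaw top ends [[ 45.9  21.3]
 [ 48.3 -21.3]]
foot near bottom [[ 17.6  29.5]
 [ 20.7 -22.3]] foot near top [[ 20.   28.7]
 [ 22.3 -23.7]] far top [[ -4.8  29. ]
 [ -1.6 -24.5]]
```

Request:
arm_command:
  motion:
    - [0, 0.06, 0, 0, 0, 0]
    - [0, 0.05, 0, 0, 0, 0]
    - [0.03, 0, 0.1, 0, 0, 0]
    - [0.03, 0, 0.1, 0, 0, 0]
    - [0.03, 0, 0.1, 0, 0, 0]
    - [0.02, 0, 0.07, 0, 0, 0]
    - [0, 0, 0, 0, 0, 0]

```text
t: 12.0
ee_pos: [0.495, 0.3133, 0.0458]
tool_rot: [179.7, 15.3, 74.9]
contact_force: [-0.5, 0.6, -0.1]
opening: 0.272
```

Request:
arm_command:
  motion:
    - [0.015, 0, 0.05, 0, 0, 0]
    - [0.01, 0, 0.04, 0, 0, 0]
    - [0, 0, 0, 0, 0, 0]

```text
t: 12.3
ee_pos: [0.4954, 0.3135, 0.0425]
tool_rot: [179.7, 15.3, 74.9]
contact_force: [-0.4, 0.1, -0.2]
opening: 0.275
```

Request:
arm_command:
  motion:
    - [0.01, 0, 0.03, 0, 0, 0]
    - [0, 0, 0, 0, 0, 0]

```text
t: 12.5
ee_pos: [0.4955, 0.3136, 0.0413]
tool_rot: [179.6, 15.3, 74.9]
contact_force: [0.1, 0.5, 0.0]
opening: 0.279
```

Request:
arm_command:
  motion:
    - [0.01, 0, 0.03, 0, 0, 0]
    - [0, 0, 0, 0, 0, 0]

```text
t: 12.7
ee_pos: [0.4955, 0.3137, 0.0402]
tool_rot: [179.6, 15.3, 74.9]
contact_force: [-0.4, 0.1, 0.6]
opening: 0.267
```

Request:
arm_command:
  motion:
    - [0.01, 0, 0.025, 0, 0, 0]
    - [0, 0, 0, 0, 0, 0]

```text
t: 12.9
ee_pos: [0.4955, 0.3139, 0.0399]
tool_rot: [179.6, 15.3, 74.9]
contact_force: [-3.1, -0.2, 8.5]
opening: 0.271
```

Request:
arm_command:
  motion:
    - [-0.005, 0, -0.015, 0, 0, 0]
    - [0, 0, 0, 0, 0, 0]

```text
t: 13.1
ee_pos: [0.4956, 0.3138, 0.04]
tool_rot: [179.6, 15.3, 74.9]
contact_force: [-1.6, 0.9, 4.7]
opening: 0.276
```

```bash
python3 - <<'E'
from h import *
np.set_printoptions(precision=4,suppress=True)
s=bot.sense();print(s['ee_pos'],s['tool_rot'],s['opening'],s['contact_force'])
snap('wrist','w9')
b=cv2.imread('pics/w9.png')
cv2.imwrite('pics/c15.png',cv2.resize(b[185:335,215:415],None,fx=4,fy=4,interpolation=cv2.INTER_CUBIC))
E
```

```text
[0.4956 0.3138 0.04  ] [179.6373  15.2871  74.8701] 0.27597741619793476 [-1.5534  0.8547  4.6856]
```

View pics/c15.png

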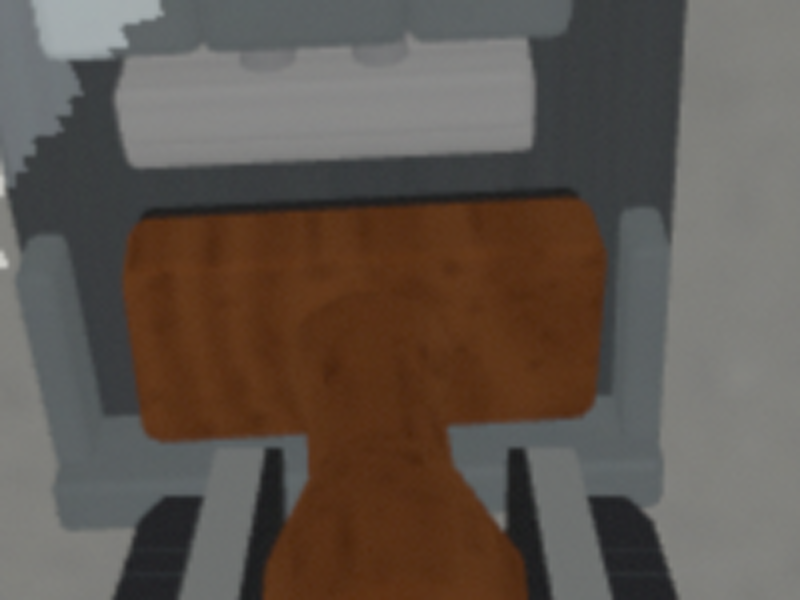

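Request:
arm_command:
  motion:
    - [0, 0, -0.01, 0, 0, 0]
    - [0, 0, 0, 0, 0, 0]
    - [0, 0, 0, 0, 0, 0]
    - [0, 0, 0, 0, 0, 0]
    - [0, 0, 0, 0, 0, 0]
  fingers: 65

```text
t: 13.65
ee_pos: [0.4955, 0.3138, 0.04]
tool_rot: [179.7, 15.3, 74.9]
contact_force: [-1.0, 0.9, 0.1]
opening: 0.651
```

Request:
arm_command:
  motion:
    - [0, 0, -0.5, 0, 0, 0]
    - [0, 0, -0.9, 0, 0, 0]
    - [0, 0, -0.9, 0, 0, 0]
    - [0, 0, 0, 0, 0, 0]

```text
t: 14.05
ee_pos: [0.5037, 0.3397, 0.1333]
tool_rot: [179.3, 15.0, 74.8]
contact_force: [1.2, 0.6, -0.8]
opening: 0.645
```

```bash
python3 - <<'E'
from h import *
np.set_printoptions(precision=4,suppress=True)
s=bot.sense();print(s['ee_pos'],s['tool_rot'],s['opening'],s['contact_force'],s['qpos'])
snap('wrist','w10')
E
```

```text
[0.5037 0.3397 0.1333] [179.3368  14.9725  74.8308] 0.6447131587854439 [ 1.1937  0.5713 -0.8345] [ 32.6758  39.0935  10.8084  72.4849 -10.4841 138.7488]
```

View pics/w10.png

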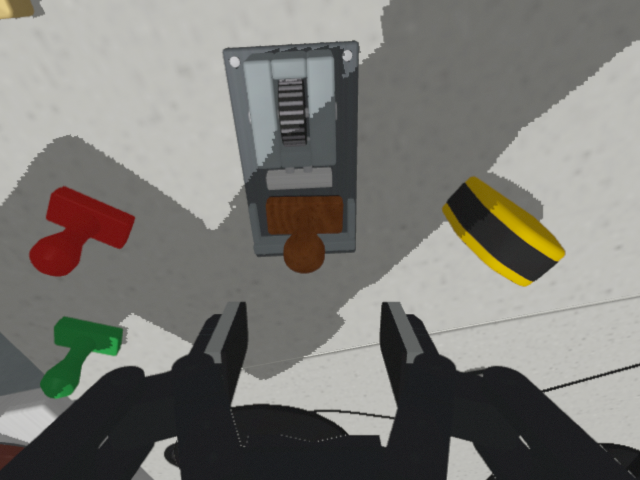

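```bash
python3 - <<'E'
import cv2
b=cv2.imread('pics/w10.png')
cv2.imwrite('pics/c16.png',cv2.resize(b[30:280,205:375],None,fx=2.4*1.0,fy=2.4,interpolation=cv2.INTER_CUBIC))
cv2.imwrite('pics/c17.png',cv2.resize(b[40:185,225:365],None,fx=4.1,fy=4.1,interpolation=cv2.INTER_CUBIC))
E
```

```text
(no output)
```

View pics/c17.png

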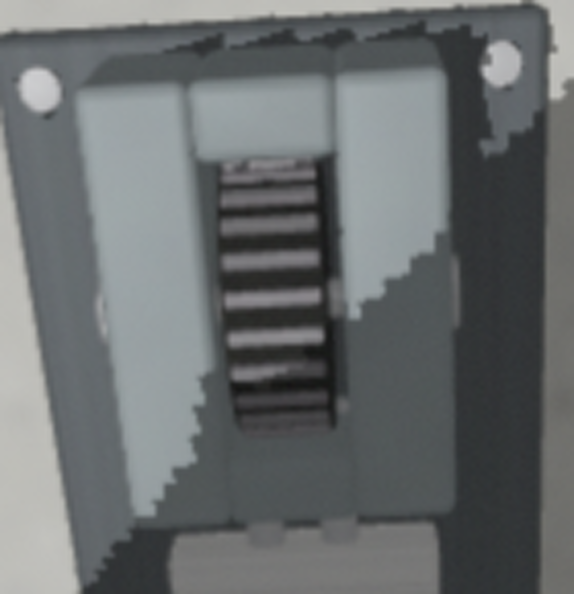

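```bash
python3 - <<'E'
from h import *
np.set_printoptions(precision=4,suppress=True)
f=lambda uv,z:ray('wrist',np.array(uv,float)/4.1+[225,40],z)
H=f([[80,88],[445,72],[130,522],[452,512]],.036);print(H)
print('centre',H.mean(0),'dims',np.linalg.norm(H[0]-H[1]),np.linalg.norm(H[2]-H[3]),np.linalg.norm(H[0]-H[2]),np.linalg.norm(H[1]-H[3]))
d=(H[0]+H[1]-H[2]-H[3])/2;print('az x',np.degrees(np.arctan2(d[1],d[0])))
d=(H[0]+H[2]-H[1]-H[3])/2;print('az y',np.degrees(np.arctan2(d[1],d[0])))
S=f([[265,157],[290,432]],.036);print('slot ends',S,S.mean(0),np.linalg.norm(S[0]-S[1]))
p,R=pose()
c=H.mean(0)
R1=down(78,0)
a=plan(p,R,[c[0],c[1],.1],R1)
E
```

```text
[[0.4926 0.4306 0.036 ]
 [0.5369 0.4206 0.036 ]
 [0.4791 0.3749 0.036 ]
 [0.5246 0.3642 0.036 ]]
centre [0.5083 0.3976 0.036 ] dims 0.04541100524072382 0.046814690222722104 0.05731516539173268 0.05777878177512302
az x 77.09336559549952
az y 166.99477805430067
slot ends [[0.5125 0.4171 0.036 ]
 [0.5053 0.3817 0.036 ]] [0.5089 0.3994 0.036 ] 0.0360331821977839
[ [0.8, -0.13, 0.18, 0.01, 0.88, -0.18], [0.78, -0.11, 0.29, 0.01, 0.88, -0.18] ] 2
```

```bash
python3 - <<'E'
from h import *
p,R=pose()
R1=down(77.5,0)
a=plan(p,R,[.5105,.4070,.085],R1,n=5)
E
```

```text
[ [0.39, -0.05, 0.13, 0, 0.35, -0.06], [0.38, -0.05, 0.15, 0, 0.35, -0.06], [0.37, -0.05, 0.17, 0, 0.35, -0.06], [0.36, -0.04, 0.19, 0, 0.35, -0.06], [0.35, -0.04, 0.21, 0, 0.35, -0.06] ] 5
```

Request:
arm_command:
  motion:
    - [0.39, -0.05, 0.13, 0, 0.35, -0.06]
    - [0.38, -0.05, 0.15, 0, 0.35, -0.06]
    - [0.37, -0.05, 0.17, 0, 0.35, -0.06]
    - [0.36, -0.04, 0.19, 0, 0.35, -0.06]
    - [0.35, -0.04, 0.21, 0, 0.35, -0.06]
    - [0, 0, 0, 0, 0, 0]
    - [0, 0, 0, 0, 0, 0]
  fingers: 0

```text
t: 14.8
ee_pos: [0.5084, 0.4044, 0.0826]
tool_rot: [-179.9, 0.4, 77.5]
contact_force: [-0.3, 0.4, 0.9]
opening: -0.0
```

```bash
python3 - <<'E'
from h import *
np.set_printoptions(precision=4,suppress=True)
s=bot.sense();print(s['ee_pos'],s['tool_rot'],s['opening'],s['contact_force'],s['qpos'])
snap('wrist','w11')
snap('side','side11');a=cv2.imread('pics/side11.png')[130:310,230:430];cv2.imwrite('pics/c18.png',cv2.resize(a,None,fx=3.3,fy=3.3,interpolation=cv2.INTER_CUBIC))
E
```

```text
[0.5084 0.4044 0.0826] [-179.9382    0.4098   77.482 ] -0.00037492856011698216 [-0.3138  0.3506  0.9412] [ 32.1806  36.4726  -0.1392  53.7203  -0.2478 134.6995]
```

View pics/w11.png

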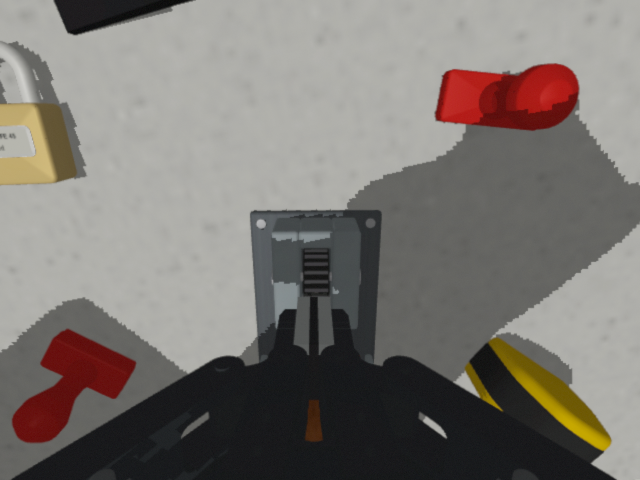

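View pics/c18.png

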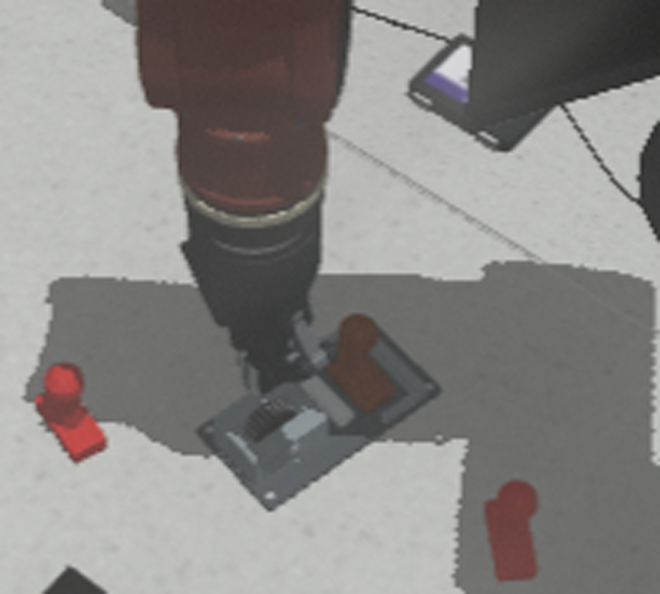

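Request:
arm_command:
  motion:
    - [0.04, 0, 0.38, 0, 0, 0]
    - [0.04, 0, 0.37, 0, 0, 0]
    - [0, 0, 0, 0, 0, 0]

```text
t: 15.2
ee_pos: [0.5079, 0.4074, 0.0499]
tool_rot: [-179.8, 0.5, 77.5]
contact_force: [0.4, -0.5, 0.0]
opening: -0.003
```

Request:
arm_command:
  motion:
    - [0, 0, 0.05, 0, 0, 0]
    - [0, 0, 0.05, 0, 0, 0]
    - [0, 0, 0, 0, 0, 0]

```text
t: 15.5
ee_pos: [0.5097, 0.4083, 0.0492]
tool_rot: [180.0, 0.3, 77.5]
contact_force: [-0.0, -0.1, 0.1]
opening: 0.002
```

Request:
arm_command:
  motion:
    - [0, 0, 0.05, 0, 0, 0]
    - [0, 0, 0.03, 0, 0, 0]
    - [0, 0, 0, 0, 0, 0]

```text
t: 15.8
ee_pos: [0.5096, 0.4083, 0.0459]
tool_rot: [-180.0, 0.3, 77.5]
contact_force: [0.9, -0.5, -0.3]
opening: -0.0
```

Request:
arm_command:
  motion:
    - [0, 0, 0.03, 0, 0, 0]
    - [0, 0, 0.02, 0, 0, 0]
    - [0, 0, 0, 0, 0, 0]

```text
t: 16.1
ee_pos: [0.5097, 0.4084, 0.044]
tool_rot: [180.0, 0.2, 77.5]
contact_force: [0.4, -0.3, 0.3]
opening: 0.003
```

Request:
arm_command:
  motion:
    - [0, 0, 0.03, 0, 0, 0]
    - [0, 0, 0.02, 0, 0, 0]
    - [0, 0, 0, 0, 0, 0]

```text
t: 16.4
ee_pos: [0.5098, 0.4087, 0.0422]
tool_rot: [180.0, 0.2, 77.5]
contact_force: [-0.3, 3.3, 3.2]
opening: 0.002
```

Request:
arm_command:
  motion:
    - [0, 0, 0.03, 0, 0, 0]
    - [0, 0, 0.02, 0, 0, 0]
    - [0, 0, 0, 0, 0, 0]

```text
t: 16.7
ee_pos: [0.5099, 0.4088, 0.0403]
tool_rot: [180.0, 0.2, 77.5]
contact_force: [-0.4, 2.1, 6.4]
opening: 0.001
```

Request:
arm_command:
  motion:
    - [-0.08, 0, -0.02, 0, 0, 0]
    - [-0.08, 0, -0.015, 0, 0, 0]
    - [0, 0, 0, 0, 0, 0]

```text
t: 17.0
ee_pos: [0.5083, 0.4018, 0.0416]
tool_rot: [180.0, 0.3, 77.5]
contact_force: [-0.2, 1.4, 4.5]
opening: -0.004
```

Request:
arm_command:
  motion:
    - [-0.08, 0, -0.005, 0, 0, 0]
    - [-0.08, 0, 0, 0, 0, 0]
    - [-0.08, 0, 0.01, 0, 0, 0]
    - [0, 0, 0, 0, 0, 0]

```text
t: 17.4
ee_pos: [0.5062, 0.392, 0.0413]
tool_rot: [180.0, 0.3, 77.5]
contact_force: [0.7, 0.4, 4.8]
opening: 0.003
```

```bash
python3 - <<'E'
from h import *
snap('wrist','w12');b=cv2.imread('pics/w12.png');cv2.imwrite('pics/c19.png',cv2.resize(b[180:480,200:440],None,fx=2,fy=2,interpolation=cv2.INTER_CUBIC))
snap('side','side12');a=cv2.imread('pics/side12.png')[210:300,280:380];cv2.imwrite('pics/c20.png',cv2.resize(a,None,fx=6,fy=6,interpolation=cv2.INTER_CUBIC))
E
```

```text
(no output)
```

View pics/c19.png

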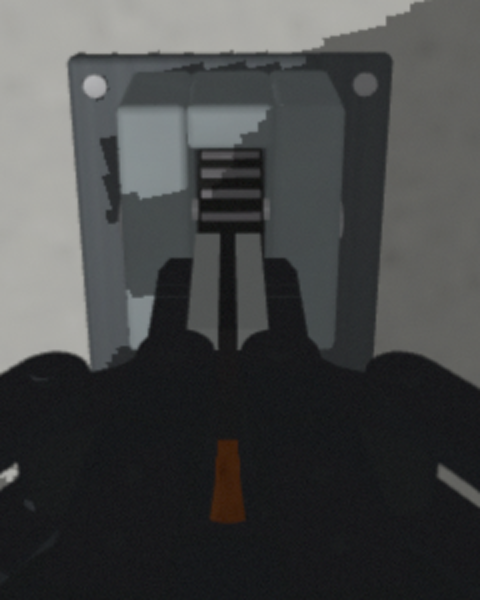

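View pics/c20.png

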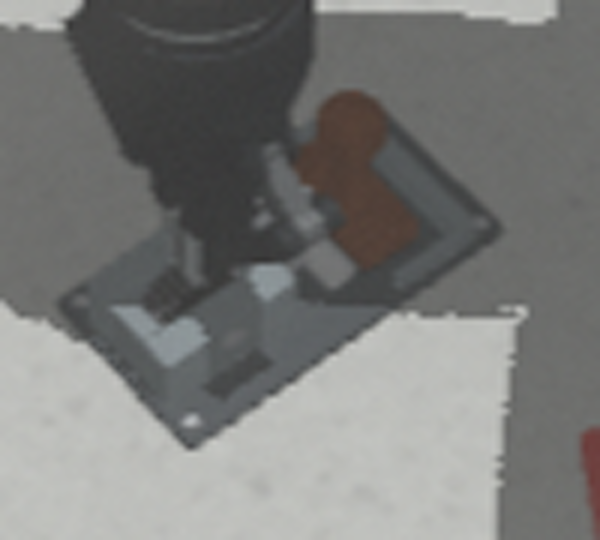

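Request:
arm_command:
  motion:
    - [-0.1, 0, 0.01, 0, 0, 0]
    - [0, 0, -0.2, 0, 0, 0]
    - [0.25, 0, 0, 0, 0, 0]
    - [0.25, 0, 0, 0, 0, 0]
    - [0, 0, 0.1, 0, 0, 0]
    - [0, 0, 0.1, 0, 0, 0]
    - [0, 0, 0, 0, 0, 0]

```text
t: 18.2
ee_pos: [0.5099, 0.4089, 0.0404]
tool_rot: [180.0, 0.2, 77.5]
contact_force: [1.1, 2.2, 6.0]
opening: -0.0
```

Request:
arm_command:
  motion:
    - [-0.08, 0, -0.02, 0, 0, 0]
    - [-0.08, 0, -0.015, 0, 0, 0]
    - [-0.08, 0, -0.005, 0, 0, 0]
    - [-0.08, 0, 0, 0, 0, 0]
    - [0, 0, 0, 0, 0, 0]

```text
t: 18.7
ee_pos: [0.5068, 0.3951, 0.0424]
tool_rot: [-180.0, 0.3, 77.5]
contact_force: [0.7, -0.3, 3.5]
opening: 0.002
```

Request:
arm_command:
  motion:
    - [-0.08, 0, 0.01, 0, 0, 0]
    - [-0.1, 0, 0.015, 0, 0, 0]
    - [0, 0, 0, 0, 0, 0]

```text
t: 19.0
ee_pos: [0.5053, 0.3881, 0.0414]
tool_rot: [180.0, 0.3, 77.5]
contact_force: [1.5, -0.5, 5.5]
opening: -0.001
```

```bash
python3 - <<'E'
from h import *
snap('side','side13');a=cv2.imread('pics/side13.png')[210:300,280:380];cv2.imwrite('pics/c21.png',cv2.resize(a,None,fx=6,fy=6,interpolation=cv2.INTER_CUBIC))
E
```

```text
(no output)
```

View pics/c21.png

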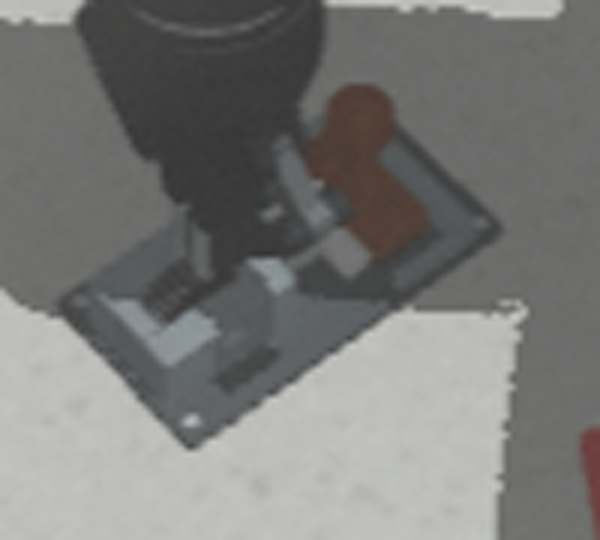

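Request:
arm_command:
  motion:
    - [0, 0, -0.2, 0, 0, 0]
    - [0.25, 0, 0, 0, 0, 0]
    - [0.25, 0, 0, 0, 0, 0]
    - [0, 0, 0.1, 0, 0, 0]
    - [0, 0, 0.115, 0, 0, 0]
    - [0, 0, 0, 0, 0, 0]

```text
t: 19.65
ee_pos: [0.5098, 0.409, 0.0404]
tool_rot: [180.0, 0.2, 77.5]
contact_force: [-0.8, 2.9, 5.6]
opening: -0.0
```

Request:
arm_command:
  motion:
    - [-0.08, 0, -0.02, 0, 0, 0]
    - [-0.08, 0, -0.015, 0, 0, 0]
    - [0, 0, 0, 0, 0, 0]

```text
t: 19.95
ee_pos: [0.5082, 0.4018, 0.0423]
tool_rot: [-180.0, 0.3, 77.5]
contact_force: [-1.3, 1.2, 4.2]
opening: -0.0
```

Request:
arm_command:
  motion:
    - [-0.08, 0, -0.005, 0, 0, 0]
    - [-0.08, 0, 0.005, 0, 0, 0]
    - [0, 0, 0, 0, 0, 0]

```text
t: 20.25
ee_pos: [0.5071, 0.3959, 0.0425]
tool_rot: [180.0, 0.2, 77.5]
contact_force: [0.5, 2.4, 5.2]
opening: 0.003
```

Request:
arm_command:
  motion:
    - [-0.08, 0, 0.01, 0, 0, 0]
    - [-0.1, 0, 0.015, 0, 0, 0]
    - [0, 0, 0, 0, 0, 0]

```text
t: 20.55
ee_pos: [0.5059, 0.3891, 0.0417]
tool_rot: [180.0, 0.2, 77.5]
contact_force: [1.7, 2.5, 6.0]
opening: 0.001
```

```bash
python3 - <<'E'
from h import *
snap('side','side14');a=cv2.imread('pics/side14.png')[210:300,280:380];cv2.imwrite('pics/c22.png',cv2.resize(a,None,fx=6,fy=6,interpolation=cv2.INTER_CUBIC))
E
```

```text
(no output)
```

View pics/c22.png

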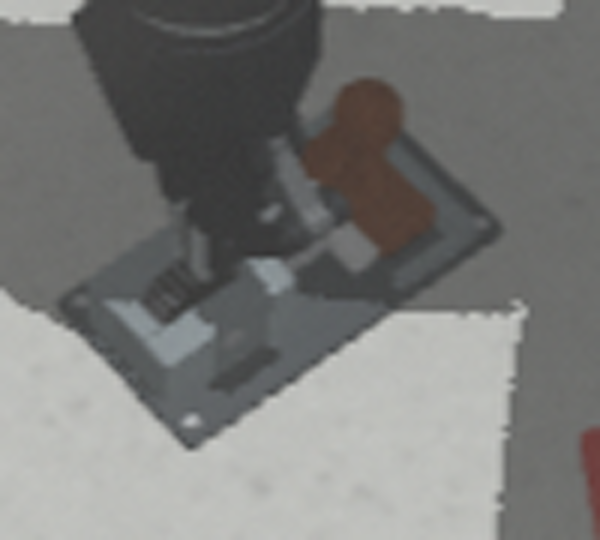

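Request:
arm_command:
  motion:
    - [0, 0, -0.2, 0, 0, 0]
    - [0.25, 0, 0, 0, 0, 0]
    - [0.25, 0, 0, 0, 0, 0]
    - [0, 0, 0.1, 0, 0, 0]
    - [0, 0, 0.11, 0, 0, 0]
    - [0, 0, 0, 0, 0, 0]

```text
t: 21.2
ee_pos: [0.5102, 0.4102, 0.0408]
tool_rot: [180.0, 0.1, 77.6]
contact_force: [0.1, 6.0, 6.0]
opening: 0.0
```

Request:
arm_command:
  motion:
    - [-0.08, 0, -0.02, 0, 0, 0]
    - [-0.08, 0, -0.01, 0, 0, 0]
    - [0, 0, 0, 0, 0, 0]

```text
t: 21.5
ee_pos: [0.5089, 0.4029, 0.0425]
tool_rot: [179.9, 0.1, 77.5]
contact_force: [0.9, 3.1, 4.9]
opening: 0.001
```

Request:
arm_command:
  motion:
    - [-0.06, 0, 0, 0, 0, 0]
    - [0, 0, 0, 0, 0, 0]

```text
t: 21.7
ee_pos: [0.5084, 0.4006, 0.0424]
tool_rot: [179.9, 0.1, 77.5]
contact_force: [1.3, 4.2, 4.6]
opening: 0.001
```

Request:
arm_command:
  motion:
    - [-0.06, 0, 0, 0, 0, 0]
    - [0, 0, 0, 0, 0, 0]

```text
t: 21.9
ee_pos: [0.5079, 0.3983, 0.0424]
tool_rot: [179.9, 0.1, 77.5]
contact_force: [1.0, 2.5, 6.0]
opening: -0.001
```

Request:
arm_command:
  motion:
    - [-0.06, 0, 0.01, 0, 0, 0]
    - [0, 0, 0, 0, 0, 0]

```text
t: 22.1
ee_pos: [0.5075, 0.3961, 0.0421]
tool_rot: [179.9, 0.1, 77.5]
contact_force: [0.6, 4.1, 6.5]
opening: -0.003
```

Request:
arm_command:
  motion:
    - [-0.06, 0, 0.005, 0, 0, 0]
    - [0, 0, 0, 0, 0, 0]

```text
t: 22.3
ee_pos: [0.507, 0.3938, 0.042]
tool_rot: [179.9, 0.1, 77.5]
contact_force: [0.5, 4.7, 6.2]
opening: 0.003
```

```bash
python3 - <<'E'
from h import *
np.set_printoptions(precision=3,suppress=True)
k=Ro.from_euler('z',-77.5,degrees=True)
for i in range(3):
    snap('side','side15'); s=bot.sense(); print(s['t'],k.apply(s['contact_force']),s['ee_pos'])
a=cv2.imread('pics/side15.png')[210:300,280:380];cv2.imwrite('pics/c23.png',cv2.resize(a,None,fx=6,fy=6,interpolation=cv2.INTER_CUBIC))
E
```

```text
22.35 [4.061 0.115 5.56 ] [0.507 0.394 0.042]
22.4 [5.127 0.097 6.277] [0.507 0.394 0.042]
22.45 [4.634 0.412 5.97 ] [0.507 0.394 0.042]
```

View pics/c23.png

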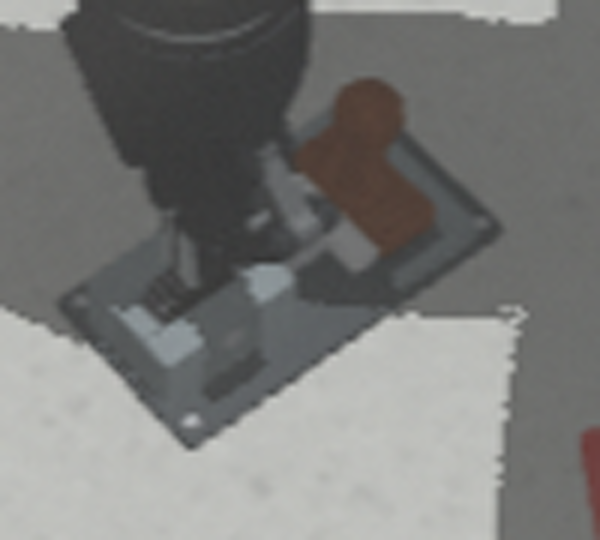

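Request:
arm_command:
  motion:
    - [0, 0, -0.2, 0, 0, 0]
    - [0, 0, -0.8, 0, 0, 0]
    - [0.3, 0, -0.9, 0, 0, 0]
    - [0.5, 0, -0.8, 0, 0, 0]
    - [0.2, 0, -0.5, 0, 0, 0]
    - [0, 0, 0, 0, 0, 0]

```text
t: 23.05
ee_pos: [0.5162, 0.4339, 0.1722]
tool_rot: [179.8, 0.1, 77.6]
contact_force: [-0.1, -0.4, 1.3]
opening: -0.003
```

```bash
python3 - <<'E'
from h import *
s=bot.sense();print(s['ee_pos'],s['contact_force'],s['qpos'])
snap('wrist','w16');snap('side','side16');snap('top','top16')
a=cv2.imread('pics/side16.png')[190:310,270:430];cv2.imwrite('pics/c24.png',cv2.resize(a,None,fx=5,fy=5,interpolation=cv2.INTER_CUBIC))
E
```

```text
[0.51618167 0.43388434 0.17223809] [-0.07693812 -0.38084393  1.2939544 ] [ 33.93283423  35.05163361  11.43777798  66.31811645  -0.1861559
 136.37397768]
```

View pics/w16.png

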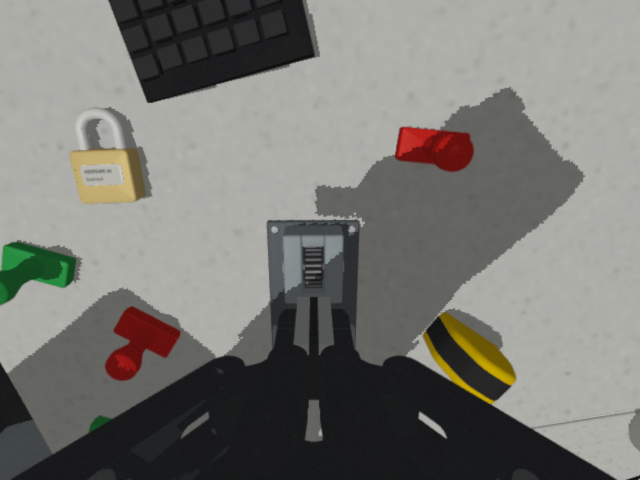

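View pics/c24.png

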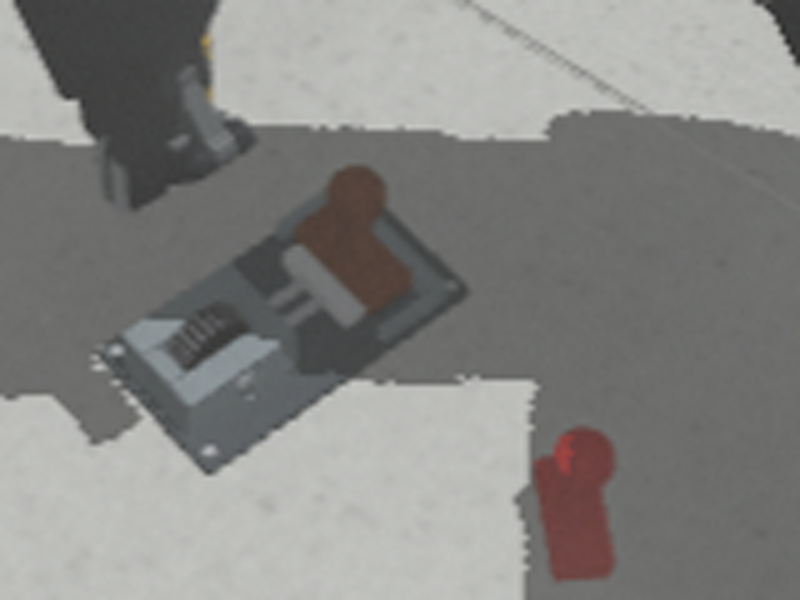

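```bash
python3 - <<'E'
from h import *
p,R=pose();plan(p,R,[.5037,.34,.19],down(77.5,15),n=4)
E
```

```text
[ [-0.57, 0.06, -0.13, 0, -0.43, 0], [-0.58, 0.06, -0.1, 0, -0.43, 0], [-0.59, 0.06, -0.06, 0, -0.43, 0], [-0.59, 0.06, -0.02, 0, -0.43, 0] ] 4
```

Request:
arm_command:
  motion:
    - [-0.57, 0.06, -0.13, 0, -0.43, 0]
    - [-0.58, 0.06, -0.1, 0, -0.43, 0]
    - [-0.59, 0.06, -0.06, 0, -0.43, 0]
    - [-0.59, 0.06, -0.02, 0, -0.43, 0]
    - [0, 0, 0, 0, 0, 0]

```text
t: 23.7
ee_pos: [0.5039, 0.3389, 0.1897]
tool_rot: [-179.9, 15.3, 77.5]
contact_force: [-0.4, 0.8, 0.7]
opening: -0.004
```

```bash
python3 - <<'E'
from h import *
s=bot.sense();print(s['ee_pos'],s['tool_rot'],s['contact_force'])
snap('wrist','w17');b=cv2.imread('pics/w17.png');cv2.imwrite('pics/c25.png',cv2.resize(b[60:300,210:400],None,fx=2.5*1.0,fy=2.5,interpolation=cv2.INTER_CUBIC))
E
```

```text
[0.50386389 0.33886269 0.18969884] [-179.86090943   15.26750816   77.48567945] [-0.36681743  0.76309115  0.66110395]
```

View pics/c25.png

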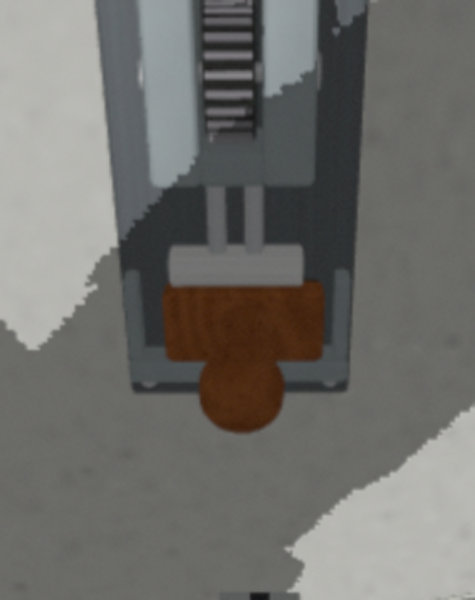

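```bash
python3 - <<'E'
from h import *
np.set_printoptions(precision=1,suppress=True)
Y=Ro.from_euler('z',-77.5,degrees=True)
f=lambda uv,z:Y.apply(ray('wrist',np.array(uv,float)/2.5+[210,60],z))[:,:2]*1000
h=f([[150,183],[315,185]],.036);x0=h[:,0].mean()-12
print('jaw rear top',f([[235,247]],.019)[0,0]-x0,'foot near edge top',f([[240,283]],.020)[0,0]-x0,'foot far top',f([[180,360],[310,360]],.020)[:,0]-x0,'fence base/top',f([[155,346],[330,346]],.006)[:,0]-x0,f([[155,358],[335,358]],.02)[:,0]-x0)
E
```

```text
jaw rear top -13.77061737732771 foot near edge top -25.691671473689894 foot far top [-54.1 -54. ] fence base/top [-55.9 -55.9] [-53.3 -53.2]
```

```bash
python3 - <<'E'
from h import *
print(bot.finish_job(), bot.sense()['t'])
E
```

```text
the job is handed in; nothing more can be done
the job is handed in; nothing more can be done
```

The brown stamp is clamped upright in the keeper pocket, and I handed the job in at about 24 s of the 69 s allowed. The judge reports no verdict, so what follows rests on my own checks.

**What I did**
- I swung the arm over the screen and picked the stamp up by its knob, with the tool leaning 15° away from the screen.
- I set the foot down in the pocket, with a peak force of about 8.5 N, and let go of it.
- With the shut fingertips I rolled the wheel towards the stamp in four strokes at about 4–6.5 N normal force. The jaw then stalled with about 4–5 N at the rim.

**Last checks**
- **Foot and fence:** the final wrist picture puts the far edge of the foot at keeper x ≈ -54 mm, which is where the fence face is.
- **Jaw:** it lies flat on the foot, and the stamp did not move during the last stroke.
- **Stamp and robot:** the stamp stands upright, and the fingers are clear of everything by more than 10 cm.
- **Bystanders:** the padlock, tape measure and coloured stamps look unmoved in the pictures; I did not measure them.

**What disagreed**
- The cameras disagreed by about 5 mm on the keeper and stamp positions. I found the resulting sideways error just before lowering the stamp and corrected it.
- The foot sits about 2 mm from one side guide rather than centred between them.
- The jaw measured about 2 mm short of where the foot's 26 mm width should put it. I put that down to measurement error.
- The forces are noisy readings, good to about 1 N.

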